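Strip the nozzle slides out of a cake filling head for washing

TASK

Strip the cake filling head for washing. Pull up the black spring knob, slide the red lock bar one notch towards the knob's end and let the knob drop into that notch; then draw every blue nozzle slide that is fitted straight and level out of its channel without forcing it, and stack them all squarely in one flat pile on the rails of the wash tray. When the channels are empty, put the lock bar back in its first notch in the same way with the knob fully down, and leave the bowl, the palette knife and the sponge cakes where they are.

Things in the scene. Friction and masses are not known exactly. Their poses are not given: they have to be found in the camera images.
- head_mouth (a point): Fixed filling head with five channels side by side. This point: middle of its front edge, half-way up the channel mouths, 85 mm above the bench. +x runs into the channels (slides come out along -x), y across, z up. Channels at y = -132, -66, 0, 66, 132 mm, 108 mm deep, 45 wide, 12 high (floor z = -5; lips z = 7 to 15 cover 7 mm of each side).
- head: The whole filling head; its origin is on the bench below head_mouth, same axes. Stainless, 330 mm wide (y), 122 mm deep. From x = 62 mm a port block and pipe stand over the channels, up to 101 mm above head_mouth. In front of the mouths and below the tongues there is nothing but the lock bar.
- bar (a joint): Red lock bar across the mouths (x = -15 to -5 mm, z = 10 to 18 mm from head_mouth), sliding along the head's y. 0 = first notch, locked: an 8 mm wide tab hangs in front of each slide's shoulder. 0.018 m (towards +y) = second notch, free: tabs stand between the channels. Stops at -0.002 and 0.020. About 2 N moves it when the knob is up; it stays put when let go.
- knob (a joint): Lift of the spring index knob, m: 0 = fully down, its pin in a notch of the brass rail (1.2 mm play each side); 0.009 = pin resting on the rail between notches; 0.014 = fully up. The bar slides only while the knob is held up by 0.010 or more. The spring pushes down with 6 N when down, 11 N when up.
- knob_grip (a point): Middle of the black knob (26 mm diameter, 26 mm high, upright), 135 mm above the bench when down. It rides on the bar's end, at the head's +y end (from head_mouth: x = -10 mm, y = 183 mm locked, 201 mm free), and moves with bar and knob. A collar lies 20 mm below this point, bar and lips 32 mm below.
- tray_rails (a point): Aluminium wash tray, 265 mm (x) by 162 mm (y), 20 mm high, loose. This point: its middle, level with the tops of its two white rails, 18 mm above the bench, 15 mm above its floor. The rails are 8 mm wide and run along y at x = -40 and +40 mm; slides lie along the tray's x across both rails. The rim stands 2 mm above the rails.
- bowl: Bystander: steel bowl, 170 mm across, 75 mm high; origin under its centre.
- palette_knife: Bystander: palette knife, black handle, 290 mm long, lying along its x; origin on the bench near its middle.
- sponges: Bystander: pile of four round sponge cakes on a white board, 210 mm across, 82 mm high; origin under its centre.
- slide_a_mid (a point): A blue nozzle slide (3 to 5 are fitted, all alike, in any channels): flat plate 10 mm thick, body 100 mm (x) by 42 mm (y) with a square port, and on its -x end a pull tongue 20 mm wide, 62 mm long (x = -50 to -112 mm). This point: middle of the body, half-way up. Fitted, it lies 52 to 56 mm inside the mouth. 0.09 to 0.17 kg. Play in the channel: 1.5 mm each side, 2 mm upwards.
- slide_a: The slide of slide_a_mid; origin in the middle of its body's underside, same axes.
- slide_b_mid (a point): Another blue nozzle slide, the same as slide_a in every way; its point likewise at the middle of its body, half-way up.
- slide_b: The slide of slide_b_mid; origin in the middle of its body's underside, same axes.
- slide_c_mid (a point): Another blue nozzle slide, the same as slide_a in every way; its point likewise at the middle of its body, half-way up.
- slide_c: The slide of slide_c_mid; origin in the middle of its body's underside, same axes.
- slide_d_mid (a point): Another blue nozzle slide, the same as slide_a in every way; its point likewise at the middle of its body, half-way up.
- slide_d: The slide of slide_d_mid; origin in the middle of its body's underside, same axes.
- slide_e_mid (a point): Another blue nozzle slide, the same as slide_a in every way; its point likewise at the middle of its body, half-way up.
- slide_e: The slide of slide_e_mid; origin in the middle of its body's underside, same axes.
Things that resemble listed ones, but are neither listed nor needed, are in the scene too. Leave any grey or turquoise look-alike of the slide_c alone.

How it is judged (in metres and radians):
On the way, in this order (a step that is already met when the one before it is completed fails the run):
1. the lock bar stands in its second (free) notch with the knob fully down (value of joint bar above 0.0145 m and value of joint knob below 0.002 m), for 0.2 s.
2. every fitted slide lies in one square pile on the tray's rails (angle between each of slide_a_mid, slide_b_mid, slide_c_mid, slide_d_mid, slide_e_mid's own z axis and vertical below 0.06 rad and x of slide_a_mid in the frame of tray_rails between -0.07 and 0.07 m and y of slide_a_mid in the frame of tray_rails between -0.05 and 0.05 m and z of slide_a_mid in the frame of tray_rails between 0.001 and 0.055 m and x of slide_b_mid in the frame of tray_rails between -0.07 and 0.07 m and y of slide_b_mid in the frame of tray_rails between -0.05 and 0.05 m and z of slide_b_mid in the frame of tray_rails between 0.001 and 0.055 m and x of slide_c_mid in the frame of tray_rails between -0.07 and 0.07 m and y of slide_c_mid in the frame of tray_rails between -0.05 and 0.05 m and z of slide_c_mid in the frame of tray_rails between 0.001 and 0.055 m and x of slide_d_mid in the frame of tray_rails between -0.07 and 0.07 m and y of slide_d_mid in the frame of tray_rails between -0.05 and 0.05 m and z of slide_d_mid in the frame of tray_rails between 0.001 and 0.055 m and x of slide_e_mid in the frame of tray_rails between -0.07 and 0.07 m and y of slide_e_mid in the frame of tray_rails between -0.05 and 0.05 m and z of slide_e_mid in the frame of tray_rails between 0.001 and 0.055 m and horizontal distance between slide_a_mid and slide_b_mid below 0.007 m and angle between the x axis of slide_a_mid and the x axis of slide_b_mid, either way round below 0.09 rad and horizontal distance between each of slide_a_mid, slide_b_mid and slide_c_mid below 0.007 m and angle between the x axis of each of slide_a_mid, slide_b_mid and the x axis of slide_c_mid, either way round below 0.09 rad and horizontal distance between each of slide_a_mid, slide_b_mid, slide_c_mid and slide_d_mid below 0.007 m and angle between the x axis of each of slide_a_mid, slide_b_mid, slide_c_mid and the x axis of slide_d_mid, either way round below 0.09 rad and horizontal distance between each of slide_a_mid, slide_b_mid, slide_c_mid, slide_d_mid and slide_e_mid below 0.007 m and angle between the x axis of each of slide_a_mid, slide_b_mid, slide_c_mid, slide_d_mid and the x axis of slide_e_mid, either way round below 0.09 rad), for 0.2 s.
3. the lock bar is back in its first notch with the knob fully down (value of joint bar below 0.0035 m and value of joint knob below 0.002 m), for 0.2 s.
At the end, for the whole second after the job is handed in: Every fitted slide lies flat (0.06 rad) and still in one pile on the tray's rails, any two within 7 mm and 0.09 rad of each other, middles within 70 mm along and 50 mm across of the tray's middle; the lock bar is within 3.5 mm of its first notch, the knob down (under 2 mm) (all of step 2 and all of step 3 and linear speed of each of slide_a, slide_b, slide_c, slide_d, slide_e below 0.02 m/s); the robot touches nothing.
It fails at once if a slide is forced: pressed against the head with more than 45 N while still in its channel ((contact force between slide_a and head above 45 N and x of slide_a_mid in the frame of head_mouth above 0 m and z of slide_a_mid in the frame of head_mouth below 0.012 m) or (contact force between slide_b and head above 45 N and x of slide_b_mid in the frame of head_mouth above 0 m and z of slide_b_mid in the frame of head_mouth below 0.012 m) or (contact force between slide_c and head above 45 N and x of slide_c_mid in the frame of head_mouth above 0 m and z of slide_c_mid in the frame of head_mouth below 0.012 m) or (contact force between slide_d and head above 45 N and x of slide_d_mid in the frame of head_mouth above 0 m and z of slide_d_mid in the frame of head_mouth below 0.012 m) or (contact force between slide_e and head above 45 N and x of slide_e_mid in the frame of head_mouth above 0 m and z of slide_e_mid in the frame of head_mouth below 0.012 m)).
It fails at once if the bowl, the palette knife or the sponge cakes are moved more than 40 mm (distance of any of bowl, palette_knife, sponges from where it was at the start of the episode above 0.04 m).
Of slide_a, slide_b, slide_c, slide_d, slide_e only 3 to 5 are there at a start; the rules pass over those that are not, and their reading is None.
At some moment in a run one of tray may be knocked a few centimetres aside while the robot is not near it.
Once in a run the grip may slacken for a moment while it holds something.
It also fails if it takes over 210 s, if anything falls off the work surface, if the arm or the gripper's body presses on something with over 40 N, if the wrist force passes 120 N, or if a joint passes its speed limit or range.

ROBOT

A 6-joint arm with a two-finger parallel gripper is mounted at the origin on the work surface. World frame = base frame: x ahead of the robot, y to its left, z up, the work surface at z = 0. Lengths are in m, angles in degrees, forces in N, time in s.
With the tool pointing down it reaches from about 0.35 to 0.875 m from the base axis. Payload 4.2 kg.
Tool frame: the origin (TCP) lies midway between the tips of the shut fingers; the grasp point (between the pads) lies 19 mm behind it; z points along the fingers, y is the line along which they close (so a half turn about z gives the same grasp; the last joint's range is limited). The gripper opens to 85 mm and grips with 20 to 120 N. Pads are 22 mm wide; open, the fingers measure 114 mm over their backs; the gripper's body (76 mm by 85 mm) begins 54 mm behind the grasp point. The pads swing forward as they close: fully open they stand 13 mm farther back than shut.
Start: joints at [81.853, 22.042, 0.453, 0, -68.411, -14.817], TCP at [0.244, 0.575, 0.231] pointing down, gripper open.
Joint ranges: [-179.83, 179.83], [-69.29, 118.12], [-61.27, 80.66], [-181.25, 117.63], [-171.15, -9.14], [-177.46, 177.46]. Speed limits (degrees/s): [159.86, 159.86, 180, 180, 180, 180].

INTERFACE

Orientations are given as [roll, pitch, yaw] about the fixed x, y, z axes, in that order (R = Rz(yaw) Ry(pitch) Rx(roll)).
In Python, from workcell import arm gives the robot as it stands.
- The arm moves only by the tool apply_moves, never from a script. Its arguments are lists of equal length, an entry for each row: "delta_pos": the shift along the tool's x, y, z normalised to -1 to 1, where 1 is 0.3 m, a list of three; "delta_rot": the turn, a rotation vector about the tool's x, y, z normalised to -1 to 1, where 1 is 90 degrees, a list of three. A call has 1 to 10 rows; each row is the pose to reach, as a shift and turn from the pose commanded when the call began, along the tool's axes at that moment; what a row does not reach only later rows make up. A row lasts 1/10 s, in which the tool goes at most 50 mm and 8.59 degrees, less where a joint would pass 70% of its speed; a pose out of reach is approached as far as the arm can. A call with a number of a shift or a turn outside -1 to 1 is refused whole. A call with a gripper value outside its range is refused whole. "claw" is the opening, from 0 (shut) to 1 (fully open), set as the call begins (left out, the last holds). The fingers move at their own pace and stop on an object; the grip force is fixed at half the most. Time passes only in rows, so rows that repeat a pose let the fingers close. It gives the time, the measured TCP pose, the force, the opening and the grip force at its end, in the units of the state.
- arm.get_state(): the state, without advancing time (a new reading comes with each control period).
- arm.grab_frame(name): name is "scene" or "top" or "wrist"; returns a dict with "image" (420x560x3 uint8, blue, green, red), "z_map" (420x560 float32, m along the optical axis (not along the pixel's ray), 0 where there is no reading), "camera_matrix" (3x3 intrinsics, pixels), "dist_coeffs" ([k1, k2, p1, p2, k3] as OpenCV has them; the pictures are not rectified), "rvec" (rotation vector, rad) and "tvec" (3), from world to camera coordinates, as OpenCV has them; the wrist camera has in their place "mount" (4x4, takes a point from camera to tool coordinates, whose origin is the TCP and whose axes are the flange's). Camera axes: x right, y down, z forward; pixel columns grow to the right and rows downward; lengths in m; the calibration is good to about 2 mm. A picture is of the moment at which its call begins: read the wrist's pose just before it.
- arm.close_job(): hands the job in; it is judged then, once.
The state is a dict: "t": time; "q": joint angles; "qvel": joint speeds; "effort": joint torques, N m; "position": TCP position; "ee_rot": TCP orientation; "force": force on the tool from outside, world axes, zero at the start; "torque": the same for the moment, N m; "gripper_width": finger opening in m; "grasp_force": force on a finger pad.
Only numpy, scipy, OpenCV 4.12 (cv2) and the standard library are available. Lean on these libraries where they do the work, as an engineer would, in place of code of your own. Each camera call takes 0.05 s, during which the arm holds its last target. There are 200 camera calls.

## Working session

There is one attempt and no reset: what is moved stays moved. The work goes in short steps, Python scripts to look and compute and a tool call to move; the robot and the scene stay as the last step left them, time stands still between calls to the robot, and variables do not carry over. Pictures are saved under pics/ and viewed, at most 14 in all, crops included, and the job is handed in when it is done.

Besides the shell and the picture viewer there is one more tool, called after "Call:" as name(argument=value, ...) on one line, values as JSON. apply_moves: Moves the arm, as the interface text tells. Its arguments: {"type":"object","properties":{"delta_pos":{"type":"array"},"delta_rot":{"type":"array"},"claw":{"type":"number"}},"required":["delta_pos","delta_rot"]}

```bash
mkdir -p pics; cat > h.py <<'E'
import numpy as np, cv2
from workcell import arm
from scipy.spatial.transform import Rotation as R
def grab(name):
    s=arm.get_state(); f=arm.grab_frame(name)
    if name=="wrist":
        T=np.eye(4); T[:3,:3]=R.from_euler('xyz',s['ee_rot'],degrees=True).as_matrix(); T[:3,3]=s['position']
        f['c2w']=T@np.array(f['mount'])
    else:
        T=np.eye(4); T[:3,:3]=cv2.Rodrigues(np.array(f['rvec'],float))[0]; T[:3,3]=np.ravel(f['tvec']); f['c2w']=np.linalg.inv(T)
    return f
def rays(f,uv):
    p=cv2.undistortPoints(np.array(uv,float).reshape(-1,1,2),np.array(f['camera_matrix']),np.array(f['dist_coeffs']))[:,0]
    return np.c_[p,np.ones(len(p))]
def at_depth(f,uv):
    d=rays(f,uv); z=np.array([f['z_map'][int(round(v)),int(round(u))] for u,v in uv])
    return (d*z[:,None])@f['c2w'][:3,:3].T+f['c2w'][:3,3]
def at_z(f,uv,z):
    d=rays(f,uv)@f['c2w'][:3,:3].T; o=f['c2w'][:3,3]
    return o+d*((z-o[2])/d[:,2])[:,None]
def cloud(f):
    h,w=f['z_map'].shape; u,v=np.meshgrid(np.arange(w),np.arange(h))
    uv=np.c_[u.ravel(),v.ravel()]; d=rays(f,uv)*f['z_map'].ravel()[:,None]
    return (d@f['c2w'][:3,:3].T+f['c2w'][:3,3]).reshape(h,w,3)
def proj(f,P):
    T=np.linalg.inv(f['c2w']); return cv2.projectPoints(np.array(P,float).reshape(-1,1,3),cv2.Rodrigues(T[:3,:3])[0],T[:3,3],np.array(f['camera_matrix']),np.array(f['dist_coeffs']))[0][:,0]
E
python3 - <<'E'
from h import *
import pickle
for n in("scene","top"):
    f=grab(n); cv2.imwrite(f"pics/{n}0.png",f['image']); pickle.dump(f,open(n+'.pkl','wb'))
print(arm.get_state())
E
```

```text
{'t': 0.1, 'q': array([ 8.18522617e+01,  2.20859232e+01,  3.88063135e-01, -2.33237997e-02,
       -6.84100232e+01, -1.48166304e+01]), 'qvel': array([-0.05088861, -0.07900207,  0.18189677,  0.10212846, -0.01003489,
       -0.01280607]), 'effort': array([-9.59055287e-04, -3.93322062e+01,  1.88928831e+01,  4.19803306e+00,
       -2.61595051e-03,  3.50285688e-06]), 'position': array([0.24363966, 0.57500389, 0.23034379]), 'ee_rot': array([ 1.79890160e+02, -6.63836572e-03, -2.29729651e+01]), 'force': array([-0.15596942, -1.29121566, -0.4220302 ]), 'torque': array([-0.00771345, -0.01462535,  0.04848391]), 'grasp_force': 0.0, 'gripper_width': 0.08538429289644703}
```

View pics/top0.png

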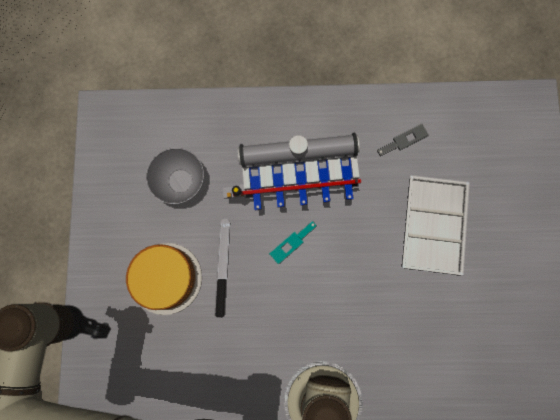

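View pics/scene0.png

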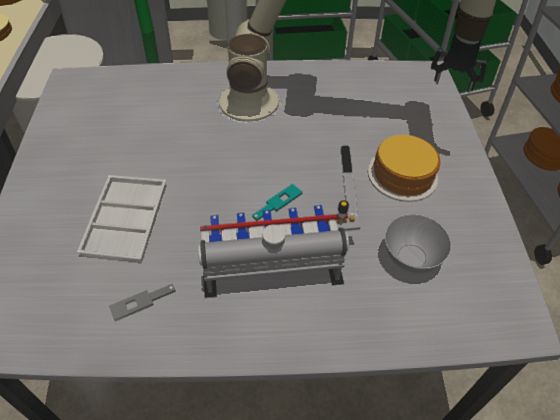

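```bash
python3 - <<'E'
from h import *
import pickle
f=pickle.load(open('top.pkl','rb')); im=f['image']
c=cv2.resize(im[125:220,215:375],None,fx=5,fy=5,interpolation=cv2.INTER_CUBIC); cv2.imwrite('pics/c1.png',c)
C=cloud(f)
print('campos',f['c2w'][:3,3], f['camera_matrix'][0])
hsv=cv2.cvtColor(im,cv2.COLOR_BGR2HSV)
m=((hsv[...,0]>112)&(hsv[...,0]<128)&(hsv[...,1]>150)).astype(np.uint8)
n,l,st,ce=cv2.connectedComponentsWithStats(m)
for i in range(1,n):
    if st[i,4]>20:
        p=C[l==i]; print(st[i],ce[i],np.median(p,0), p.min(0)[:2],p.max(0)[:2])
for n_,px in dict(knob=(236,189),knob2=(237,190),bowl=(180,181),tray=(436,225),tl=(412,177),tr=(468,181),bl=(404,268),br=(463,275),teal=(293,242),grey=(403,140)).items():
    print(n_,at_depth(f,[px])[0].round(4))
E
```

```text
campos [0.28220407 0.05166882 1.52215995] [511.87086028   0.         290.31100354]
knob [0.5851 0.2272 0.1471]
knob2 [0.5821 0.2244 0.1475]
bowl [ 6.462e-01  4.179e-01 -5.000e-04]
tray [ 4.951e-01 -3.516e-01 -2.000e-04]
tl [ 0.6381 -0.2845  0.022 ]
tr [ 0.6273 -0.4562 -0.0007]
bl [ 0.3697 -0.2503 -0.0031]
br [ 0.3467 -0.4199 -0.0024]
teal [0.4513 0.0749 0.0062]
grey [ 0.7585 -0.2673  0.0071]
```

View pics/c1.png

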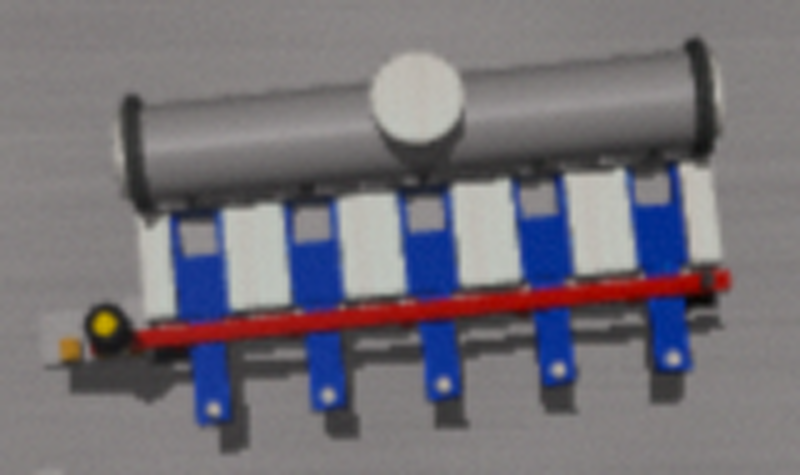

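```bash
python3 - <<'E'
from h import *
import pickle
f=pickle.load(open('top.pkl','rb'))
g=lambda L:[(215+(u+.5)/5-.5,125+(v+.5)/5-.5) for u,v in L]
d=at_z(f,g([(213,408),(328,396),(444,384),(558,369),(673,358)]),.09); print(d.round(4))
k=at_z(f,g([(104,324)]),.149)[0]; print('knob',k)
yv=d[0]-d[-1]; yv/=np.linalg.norm(yv[:2]); yaw=np.degrees(np.arctan2(-yv[0],yv[1])); print('yaw',yaw,np.linalg.norm(d[0]-d[-1]))
r=np.radians(yaw); ex=np.array([np.cos(r),np.sin(r)]); ey=np.array([-np.sin(r),np.cos(r)])
hm=k[:2]+.010*ex-.183*ey; print('head from knob',hm); print([((p[:2]-hm)@ex,(p[:2]-hm)@ey) for p in d])
# tray
C=cloud(f); 
t=at_z(f,[(412,177),(468,181),(463,275),(404,268)],.02); print(t.round(4), t.mean(0))
s=arm.get_state(); w=grab('wrist'); print(np.array(w['mount']).round(4), w['camera_matrix'])
E
```

```text
[[ 0.5462  0.1738  0.09  ]
 [ 0.5518  0.1082  0.09  ]
 [ 0.5574  0.042   0.09  ]
 [ 0.5648 -0.0231  0.09  ]
 [ 0.5698 -0.0886  0.09  ]]
knob [0.58354272 0.22860783 0.149     ]
yaw 5.140327369915877 0.26349998583026674
head from knob [0.60989845 0.04723976]
[(np.float64(-0.052075170051064004), np.float64(0.13177818347445724)), (np.float64(-0.052362594777415145), np.float64(0.0659018297965534)), (np.float64(-0.052713190380627356), np.float64(-0.0005314786216812093)), (np.float64(-0.05120949638162432), np.float64(-0.0660055594512161)), (np.float64(-0.05207517005106401), np.float64(-0.13172180235580946))]
[[ 0.6386 -0.285   0.02  ]
 [ 0.6226 -0.4493  0.02  ]
 [ 0.3458 -0.4129  0.02  ]
 [ 0.3684 -0.2457  0.02  ]] [ 0.49384066 -0.34823252  0.02      ]
[[ 1.800e-03 -9.626e-01 -2.708e-01  6.960e-02]
 [ 1.000e+00  1.600e-03  8.000e-04  2.000e-04]
 [-4.000e-04 -2.708e-01  9.626e-01 -1.426e-01]
 [ 0.000e+00  0.000e+00  0.000e+00  1.000e+00]] [[358.34335259   0.         279.2673096 ]
 [  0.         358.34335259 208.32708662]
 [  0.           0.           1.        ]]
```

Call:
apply_moves(delta_pos=[[0.75, 0.31, -0.1], [0.75, 0.31, -0.1], [0.75, 0.31, -0.1], [0.75, 0.31, -0.1], [0.75, 0.31, -0.1], [0.75, 0.31, -0.1], [0.75, 0.31, -0.1], [0.75, 0.31, -0.1], [0.75, 0.31, -0.1], [0.75, 0.31, -0.1]], delta_rot=[[0, 0, 0.84], [0, 0, 0.84], [0, 0, 0.84], [0, 0, 0.84], [0, 0, 0.84], [0, 0, 0.84], [0, 0, 0.84], [0, 0, 0.84], [0, 0, 0.84], [0, 0, 0.84]])

```text
t: 1.15
position: [0.4146, 0.4018, 0.261]
ee_rot: [180.0, -0.0, -98.6]
force: [0.7, 0.9, 0.8]
gripper_width: 0.0858
grasp_force: 0.0
```

```bash
cat >> h.py <<'E'
def to(P,yaw=None,s=None):
    "normalised delta from measured pose to world P, yaw (tool down)"
    s=s or arm.get_state(); Rm=R.from_euler('xyz',s['ee_rot'],degrees=True)
    dp=Rm.inv().apply(np.array(P)-s['position'])/.3
    dr=(Rm.inv()*R.from_euler('xyz',[180,0,yaw],degrees=True)).as_rotvec(degrees=True)/90 if yaw is not None else None
    print('dp',dp.round(4),'dr',None if dr is None else dr.round(4))
E
python3 - <<'E'
from h import *
s=arm.get_state(); print(s['t'],s['q'].round(1),s['position'],s['ee_rot'],s['force'])
to([.5385,.2245,.25],-174.86)
E
```

```text
1.15 [ 60.2  16.3  -3.7  -0.  -70.1 -68.7] [0.4146158  0.40181762 0.26096053] [ 1.79973189e+02 -3.35100678e-02 -9.85658393e+01] [0.6584536  0.94055535 0.83520294]
dp [ 0.5229 -0.4964  0.0366] dr [ 0.000e+00 -5.000e-04  8.477e-01]
```

```bash
python3 - <<'E'
from h import *
to([.56,.13,.27],-174.86)
E
```

```text
dp [ 0.8238 -0.6141 -0.0299] dr [ 0.000e+00 -5.000e-04  8.477e-01]
```

Call:
apply_moves(delta_pos=[[0.82, -0.61, -0.03], [0.82, -0.61, -0.03], [0.82, -0.61, -0.03], [0.82, -0.61, -0.03], [0.82, -0.61, -0.03], [0.82, -0.61, -0.03], [0.82, -0.61, -0.03], [0.82, -0.61, -0.03], [0.82, -0.61, -0.03], [0.82, -0.61, -0.03]], delta_rot=[[0, 0, 0.848], [0, 0, 0.848], [0, 0, 0.848], [0, 0, 0.848], [0, 0, 0.848], [0, 0, 0.848], [0, 0, 0.848], [0, 0, 0.848], [0, 0, 0.848], [0, 0, 0.848]])

```text
t: 2.15
position: [0.559, 0.1313, 0.27]
ee_rot: [-180.0, -0.0, -174.8]
force: [0.4, -0.4, 0.3]
gripper_width: 0.085
grasp_force: 0.0
```

Call:
apply_moves(delta_pos=[[0, 0, 0], [0, 0, 0]], delta_rot=[[0, 0, 0], [0, 0, 0]])

```text
t: 2.35
position: [0.5589, 0.1317, 0.2703]
ee_rot: [-180.0, -0.0, -174.7]
force: [-0.2, -0.1, 0.1]
gripper_width: 0.0856
grasp_force: 0.0
```

```bash
python3 - <<'E'
from h import *
import pickle
f=grab('wrist'); print(arm.get_state()['position'],arm.get_state()['ee_rot']); pickle.dump(f,open('w1.pkl','wb')); cv2.imwrite('pics/w1.png',cv2.resize(f['image'],(800,600),interpolation=cv2.INTER_CUBIC))
E
```

```text
[0.55891059 0.13176119 0.27027904] [-1.79999232e+02 -6.08505448e-03 -1.74737072e+02]
```

View pics/w1.png

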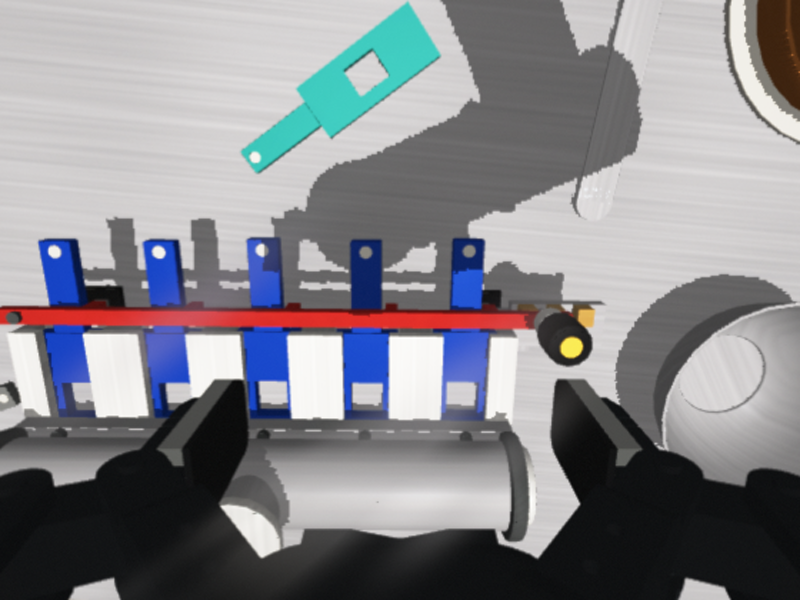

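```bash
python3 - <<'E'
from h import *
import pickle
f=pickle.load(open('w1.pkl','rb'))
g=lambda L:[((u+.5)*.7-.5,(v+.5)*.7-.5) for u,v in L]
d=at_z(f,g([(469,251),(365,252),(262,250),(159,252),(54,251)]),.09); print(d.round(4), at_depth(f,g([(469,251+12),(54,262)])))
k=at_z(f,g([(571,347)]),.149)[0]; print('knob',k,at_depth(f,g([(571,347)])))
yv=d[0]-d[-1]; yaw=np.degrees(np.arctan2(-yv[0],yv[1])); print('yaw',yaw,np.linalg.norm(yv))
r=np.radians(yaw); ex=np.array([np.cos(r),np.sin(r)]); ey=np.array([-np.sin(r),np.cos(r)])
hm=k[:2]+.010*ex-.183*ey; print('head from knob',hm); print(np.array([((p[:2]-hm)@ex,(p[:2]-hm)@ey) for p in d]).round(4))
# lip front edges top z=.1 : bar top z .103 front/back edges
b=at_z(f,g([(8,309),(525,312)]),.103);print('bar',b, [((p[:2]-hm)@ex,(p[:2]-hm)@ey) for p in b])
to([.5835,.2286,.20],-174.86)
E
```

```text
[[ 0.5467  0.1747  0.09  ]
 [ 0.5536  0.1086  0.09  ]
 [ 0.5585  0.0431  0.09  ]
 [ 0.566  -0.0223  0.09  ]
 [ 0.5717 -0.0886  0.09  ]] [[ 0.55424263  0.1755988   0.09096245]
 [ 0.57900578 -0.0895199   0.08960411]]
knob [0.58434879 0.22842397 0.149     ] [[0.58470487 0.22882049 0.1479897 ]]
yaw 5.419697090297309 0.264539260535706
head from knob [0.61158854 0.04718657]
[[-0.0526  0.1331]
 [-0.0519  0.0667]
 [-0.0532  0.001 ]
 [-0.0519 -0.0648]
 [-0.0526 -0.1314]]
bar [[ 0.60868974 -0.11199369  0.103     ]
 [ 0.57994924  0.2131479   0.103     ]] [(np.float64(-0.01792050306341977), np.float64(-0.1581948580511566)), (np.float64(-0.01582271884702507), np.float64(0.16820775800077029))]
dp [-0.1113  0.3139  0.2342] dr [-0.     -0.0001  0.0014]
```

```bash
python3 - <<'E'
from h import *
to([.5842,.2285,.17],-174.75)
to([.5842,.2285,.12],-174.75)
E
```

```text
dp [-0.1136  0.3134  0.3342] dr [-0.     -0.0001  0.0001]
dp [-0.1136  0.3134  0.5009] dr [-0.     -0.0001  0.0001]
```

Call:
apply_moves(delta_pos=[[-0.113, 0.313, 0.2], [-0.113, 0.313, 0.33], [-0.113, 0.313, 0.33], [-0.113, 0.313, 0.33], [-0.113, 0.313, 0.4], [-0.113, 0.313, 0.45], [-0.113, 0.313, 0.48], [-0.113, 0.313, 0.5], [-0.113, 0.313, 0.5], [-0.113, 0.313, 0.5]], delta_rot=[[0, 0, 0], [0, 0, 0], [0, 0, 0], [0, 0, 0], [0, 0, 0], [0, 0, 0], [0, 0, 0], [0, 0, 0], [0, 0, 0], [0, 0, 0]], claw=0.6)

```text
t: 3.4
position: [0.5849, 0.2281, 0.1213]
ee_rot: [180.0, 0.1, -174.9]
force: [-0.2, -0.4, 0.3]
gripper_width: 0.0512
grasp_force: 0.0
```

```bash
python3 - <<'E'
from h import *
import pickle
f=grab('wrist'); s=arm.get_state();print(s['position'],s['ee_rot'],s['force'],s['gripper_width']); pickle.dump(f,open('w2.pkl','wb')); cv2.imwrite('pics/w2.png',f['image'][150:420])
E
```

```text
[0.58500732 0.22828239 0.12142784] [ 1.79956609e+02  1.05342213e-01 -1.74871634e+02] [ 0.10125391 -0.39163219  0.37781578] 0.05116119528384357
```

View pics/w2.png

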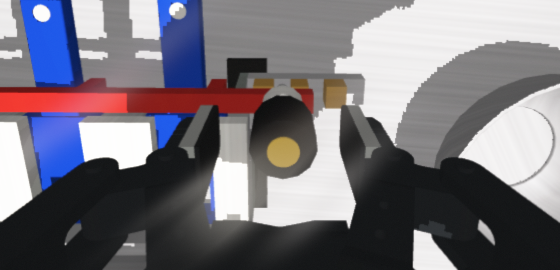

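Call:
apply_moves(delta_pos=[[0, 0, 0], [0, 0, 0], [0, 0, 0], [0, 0, 0], [0, 0, 0], [0, 0, 0], [0, 0, 0]], delta_rot=[[0, 0, 0], [0, 0, 0], [0, 0, 0], [0, 0, 0], [0, 0, 0], [0, 0, 0], [0, 0, 0]], claw=0)

```text
t: 4.15
position: [0.5848, 0.2283, 0.1213]
ee_rot: [180.0, 0.1, -174.9]
force: [-1.3, 0.6, 5.4]
gripper_width: 0.0244
grasp_force: 58.8
```

Call:
apply_moves(delta_pos=[[0, 0, -0.01], [0, 0, -0.02], [0, 0, -0.03], [0, 0, -0.04], [0, 0, -0.042], [0, 0, -0.042], [0, 0, -0.042]], delta_rot=[[0, 0, 0], [0, 0, 0], [0, 0, 0], [0, 0, 0], [0, 0, 0], [0, 0, 0], [0, 0, 0]])

```text
t: 4.85
position: [0.5846, 0.2283, 0.1308]
ee_rot: [180.0, -0.0, -174.9]
force: [5.5, 0.6, -10.6]
gripper_width: 0.0245
grasp_force: 59.3
```

```bash
python3 - <<'E'
from h import *
f=grab('wrist'); s=arm.get_state();print(s['position'],s['ee_rot'],s['force'],s['gripper_width'],s['grasp_force'])
for p in [(283,301),(283,296),(283,306)]: print(at_depth(f,[p]))
E
```

```text
[0.5845752  0.22825777 0.13074758] [ 1.79983496e+02 -4.64866680e-02 -1.74917044e+02] [  5.83200742   1.68017434 -10.28400146] 0.024194143391788447 59.303587675094604
[[0.58419446 0.22900491 0.15731291]]
[[0.58184707 0.22877934 0.15790891]]
[[0.58640495 0.22921475 0.15700981]]
```

Call:
apply_moves(delta_pos=[[0, 0, -0.005], [0, 0, -0.009], [0, 0, -0.009], [0, 0, -0.009]], delta_rot=[[0, 0, 0], [0, 0, 0], [0, 0, 0], [0, 0, 0]])

```text
t: 5.3
position: [0.5845, 0.2283, 0.1332]
ee_rot: [180.0, -0.1, -174.9]
force: [5.6, 1.9, -11.4]
gripper_width: 0.0242
grasp_force: 59.4
```

Call:
apply_moves(delta_pos=[[0, 0.01, 0], [0, 0.02, 0], [0, 0.03, 0], [0, 0.04, 0], [0, 0.05, 0], [0, 0.06, 0], [0, 0.06, 0], [0, 0.06, 0]], delta_rot=[[0, 0, 0], [0, 0, 0], [0, 0, 0], [0, 0, 0], [0, 0, 0], [0, 0, 0], [0, 0, 0], [0, 0, 0]])

```text
t: 6.1
position: [0.5831, 0.2456, 0.1331]
ee_rot: [-180.0, -0.1, -174.9]
force: [6.3, 0.7, -11.3]
gripper_width: 0.024
grasp_force: 59.3
```

```bash
python3 - <<'E'
from h import *
s=arm.get_state();print(s['position'],s['ee_rot'],s['force'],s['gripper_width'],s['grasp_force'])
d=(s['position']-[.5846,.2283,.13])[:2]; r=np.radians(5.25); print(d@[-np.sin(r),np.cos(r)],d@[np.cos(r),np.sin(r)])
E
```

```text
[0.58307725 0.24555283 0.13314435] [-1.79954636e+02 -6.97204715e-02 -1.74932753e+02] [  6.34039313   0.73690346 -11.30428227] 0.024034834097903766 59.34357225894928
0.017319791584814396 6.230274790146903e-05
```

Call:
apply_moves(delta_pos=[[0, 0.002, 0], [0, 0.002, 0.01], [0, 0.002, 0.02], [0, 0.002, 0.03], [0, 0.002, 0.04], [0, 0.002, 0.051], [0, 0.002, 0.051], [0, 0.002, 0.051]], delta_rot=[[0, 0, 0], [0, 0, 0], [0, 0, 0], [0, 0, 0], [0, 0, 0], [0, 0, 0], [0, 0, 0], [0, 0, 0]])

```text
t: 6.9
position: [0.5832, 0.2463, 0.1213]
ee_rot: [-180.0, 0.1, -174.9]
force: [1.8, -1.8, 3.3]
gripper_width: 0.0245
grasp_force: 60.9
```

Call:
apply_moves(delta_pos=[[0, 0, 0], [0, 0, 0], [0, 0, 0], [0, 0, 0], [0, 0, 0], [0, 0, 0]], delta_rot=[[0, 0, 0], [0, 0, 0], [0, 0, 0], [0, 0, 0], [0, 0, 0], [0, 0, 0]], claw=0.6)

```text
t: 7.5
position: [0.5827, 0.2467, 0.1202]
ee_rot: [-180.0, -0.0, -174.9]
force: [0.0, -0.7, -0.2]
gripper_width: 0.0514
grasp_force: 0.0
```

```bash
python3 - <<'E'
from h import *
f=grab('wrist'); s=arm.get_state();print(s['position'],s['ee_rot'],s['force'],s['gripper_width'],s['grasp_force'])
for p in [(283,301),(283,296),(283,306)]: print(at_depth(f,[p]))
cv2.imwrite('pics/w3.png',f['image'][150:420])
to([.5568,.0428,.19],-174.75)
E
```

```text
[0.58268082 0.24664093 0.12024254] [-1.79998757e+02 -1.02634184e-02 -1.74882808e+02] [ 0.10379178 -0.46040115  0.48457546] 0.05136708257122035 0.0
[[0.581979   0.24739262 0.14731269]]
[[0.58009367 0.24721702 0.14710108]]
[[0.58344754 0.24752209 0.14823904]]
dp [ 0.1466 -0.6691 -0.2325] dr [-0.     -0.0001 -0.0015]
```

View pics/w3.png

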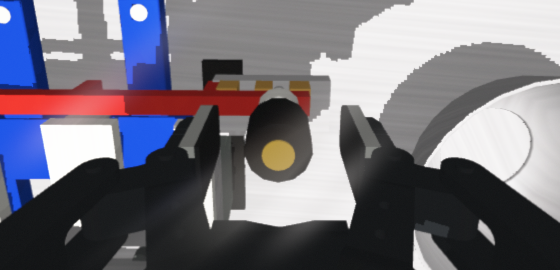

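```bash
cat >> h.py <<'E'
HY=5.25; HM=np.array([.611,.0472])
def H(x,y,z):
    r=np.radians(HY); return np.array([*(HM+x*np.array([np.cos(r),np.sin(r)])+y*np.array([-np.sin(r),np.cos(r)])),z])
def hinv(p):
    r=np.radians(HY); d=np.array(p)[:2]-HM; return np.array([d@[np.cos(r),np.sin(r)],d@[-np.sin(r),np.cos(r)]])
E
python3 - <<'E'
from h import *
to(H(-.042,-.132,.18),HY-180)
E
```

```text
dp [ 0.1043 -1.1109 -0.1991] dr [-0.     -0.0001 -0.0015]
```

Call:
apply_moves(delta_pos=[[0, 0, -0.16], [0, 0, -0.2], [0.05, -0.13, -0.2], [0.104, -0.3, -0.2], [0.104, -0.46, -0.2], [0.104, -0.6, -0.2], [0.104, -0.76, -0.2], [0.104, -0.92, -0.2], [0.104, -1, -0.2], [0.104, -1, -0.2]], delta_rot=[[0, 0, 0], [0, 0, 0], [0, 0, 0], [0, 0, 0], [0, 0, 0], [0, 0, 0], [0, 0, 0], [0, 0, 0], [0, 0, 0], [0, 0, 0]], claw=0.55)

```text
t: 8.55
position: [0.5785, -0.058, 0.1805]
ee_rot: [-180.0, 0.0, -175.1]
force: [-0.5, 0.7, -0.2]
gripper_width: 0.0469
grasp_force: 0.0
```

```bash
python3 - <<'E'
from h import *
to(H(-.042,-.132,.078),HY-180)
f=grab('wrist'); import pickle; pickle.dump(f,open('w4.pkl','wb')); cv2.imwrite('pics/w4.png',f['image'])
E
```

```text
dp [-3.000e-04 -1.007e-01  3.418e-01] dr [-0.0001  0.0005 -0.0044]
```

View pics/w4.png

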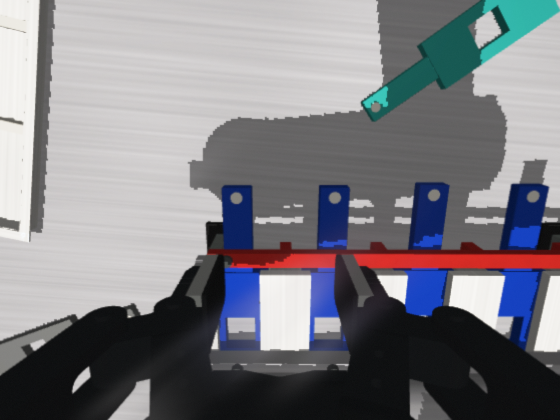

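```bash
python3 - <<'E'
from h import *
import pickle
f=pickle.load(open('w4.pkl','rb'))
for p in at_z(f,[(236,198),(335,198),(434,196),(533,196)],.09): print(p.round(4),hinv(p).round(4))
E
```

```text
[ 0.5717 -0.0883  0.09  ] [-0.0515 -0.1313]
[ 0.566  -0.0222  0.09  ] [-0.0512 -0.065 ]
[0.5589 0.0435 0.09  ] [-0.0522  0.0011]
[0.5532 0.1091 0.09  ] [-0.0519  0.0669]
```

Call:
apply_moves(delta_pos=[[0, -0.098, 0.05], [0, -0.098, 0.15], [0, -0.098, 0.25], [0, -0.098, 0.3], [0, -0.098, 0.33], [0, -0.098, 0.342], [0, -0.098, 0.342], [0, -0.098, 0.342]], delta_rot=[[0, 0, -0.004], [0, 0, -0.004], [0, 0, -0.004], [0, 0, -0.004], [0, 0, -0.004], [0, 0, -0.004], [0, 0, -0.004], [0, 0, -0.004]])

```text
t: 9.4
position: [0.5819, -0.0839, 0.0788]
ee_rot: [-180.0, 0.1, -174.5]
force: [0.1, -0.7, -1.2]
gripper_width: 0.0471
grasp_force: 0.0
```

Call:
apply_moves(delta_pos=[[0, 0, 0], [0, 0, 0], [0, 0, 0], [0, 0, 0], [0, 0, 0], [0, 0, 0]], delta_rot=[[0, 0, 0], [0, 0, 0], [0, 0, 0], [0, 0, 0], [0, 0, 0], [0, 0, 0]], claw=0)

```text
t: 10.0
position: [0.5817, -0.0846, 0.0784]
ee_rot: [-180.0, 0.1, -174.5]
force: [0.7, -3.0, 4.6]
gripper_width: 0.0184
grasp_force: 59.4
```

```bash
sed -i 's/HM=np.array(.*/HM=np.array([.611,.0480])/' h.py; python3 - <<'E'
from h import *
s=arm.get_state();print(s['position'],hinv(s['position']),s['ee_rot'],s['force'],s['torque'],s['gripper_width'],s['grasp_force'])
E
```

```text
[ 0.58166145 -0.08464326  0.07843137] [-0.04135255 -0.12940229] [-1.79967620e+02  8.79981680e-02 -1.74528003e+02] [ 0.67864074 -2.96356227  4.62483028] [-0.94117402 -0.13007146 -0.10112473] 0.01838625958114377 59.423807859420776
```

Call:
apply_moves(delta_pos=[[0, -0.005, 0], [0.01, -0.007, 0], [0.03, -0.007, 0], [0.05, -0.007, 0], [0.07, -0.007, 0], [0.09, -0.007, 0], [0.11, -0.007, 0], [0.13, -0.007, 0], [0.15, -0.007, 0], [0.16, -0.007, 0]], delta_rot=[[0, 0, 0], [0, 0, 0], [0, 0, 0], [0, 0, 0], [0, 0, 0], [0, 0, 0], [0, 0, 0], [0, 0, 0], [0, 0, 0], [0, 0, 0]])

```text
t: 11.0
position: [0.5325, -0.091, 0.0775]
ee_rot: [180.0, -0.0, -174.5]
force: [2.1, 0.3, 3.3]
gripper_width: 0.0179
grasp_force: 59.0
```

Call:
apply_moves(delta_pos=[[0, 0, 0], [0, 0, 0]], delta_rot=[[0, 0, 0], [0, 0, 0]])

```text
t: 11.2
position: [0.5321, -0.0911, 0.0773]
ee_rot: [180.0, -0.2, -174.5]
force: [-0.0, 1.2, 3.1]
gripper_width: 0.018
grasp_force: 59.1
```

```bash
python3 - <<'E'
from h import *
s=arm.get_state();print(s['position'],hinv(s['position']),s['ee_rot'],s['force'],s['torque'],s['gripper_width'],s['grasp_force'])
f=grab('wrist'); import pickle; pickle.dump(f,open('w5.pkl','wb')); cv2.imwrite('pics/w5.png',f['image'])
E
```

```text
[ 0.53212324 -0.09105896  0.0773021 ] [-0.09126998 -0.13125824] [ 1.79989793e+02 -1.79855333e-01 -1.74543274e+02] [-0.0137195   1.19176533  3.0504078 ] [ 0.15399887 -0.00326851 -0.00302543] 0.0180203858573462 59.09457206726074
```

View pics/w5.png

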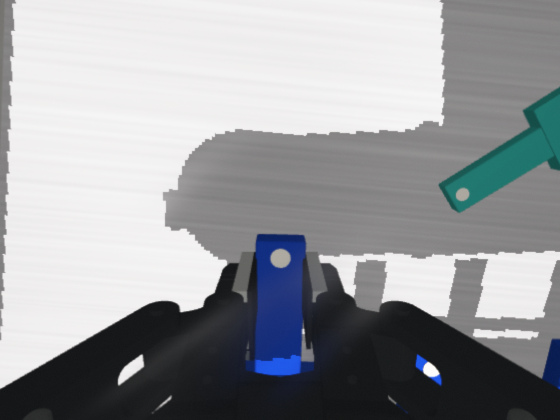

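Call:
apply_moves(delta_pos=[[-0.02, 0, 0], [-0.04, 0, 0], [-0.06, 0, 0], [-0.067, 0, 0], [-0.067, 0, 0], [-0.067, 0, 0]], delta_rot=[[0, 0, 0], [0, 0, 0], [0, 0, 0], [0, 0, 0], [0, 0, 0], [0, 0, 0]])

```text
t: 11.85
position: [0.5543, -0.089, 0.0778]
ee_rot: [-180.0, 0.1, -174.5]
force: [0.2, -1.3, 4.5]
gripper_width: 0.0183
grasp_force: 59.2
```

Call:
apply_moves(delta_pos=[[0, 0, 0], [0, 0, 0], [0, 0, 0], [0, 0, -0.01], [-0.05, 0, -0.011], [-0.1, 0, -0.011], [-0.111, 0, -0.011], [-0.111, 0, -0.011], [-0.111, 0, -0.011]], delta_rot=[[0, 0, 0], [0, 0, 0], [0, 0, 0], [0, 0, 0], [0, 0, 0], [0, 0, 0], [0, 0, 0], [0, 0, 0], [0, 0, 0]], claw=0.4)

```text
t: 12.75
position: [0.5859, -0.0859, 0.0808]
ee_rot: [180.0, -0.0, -174.5]
force: [0.3, -0.0, 0.2]
gripper_width: 0.034
grasp_force: 0.0
```

Call:
apply_moves(delta_pos=[[0, 0, 0], [0, 0, 0], [0, 0, 0], [0, 0, 0], [0, 0, 0]], delta_rot=[[0, 0, 0], [0, 0, 0], [0, 0, 0], [0, 0, 0], [0, 0, 0]], claw=0)

```text
t: 13.25
position: [0.5863, -0.0859, 0.0812]
ee_rot: [-180.0, -0.0, -174.5]
force: [-2.3, 0.5, 1.2]
gripper_width: 0.0182
grasp_force: 60.9
```

```bash
python3 - <<'E'
from h import *
s=arm.get_state();print(s['position'],hinv(s['position']),s['ee_rot'],s['force'],s['torque'],s['gripper_width'],s['grasp_force'])
f=grab('wrist'); import pickle; pickle.dump(f,open('w6.pkl','wb')); cv2.imwrite('pics/w6.png',f['image'])
E
```

```text
[ 0.58626096 -0.08590819  0.0811587 ] [-0.03688807 -0.13108277] [-1.79997541e+02 -3.33108570e-02 -1.74526875e+02] [-2.26461293  0.53648372  1.23846129] [-0.00105568  0.46852826 -0.02085373] 0.018153594089250134 60.89440584182739
```

View pics/w6.png

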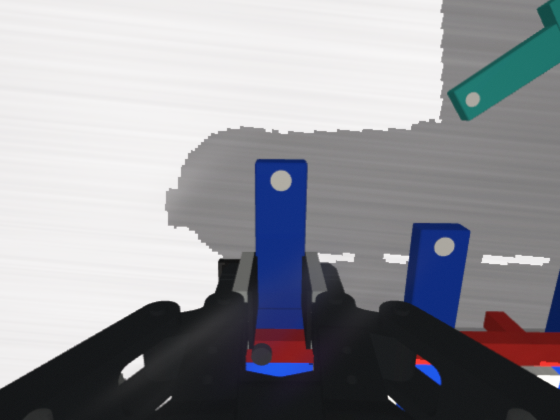

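Call:
apply_moves(delta_pos=[[0.02, 0, 0], [0.05, 0, 0], [0.08, 0, 0], [0.12, 0, 0], [0.16, 0, 0], [0.2, 0, 0], [0.24, 0, 0], [0.28, 0, 0], [0.32, 0, 0], [0.36, 0, 0]], delta_rot=[[0, 0, 0], [0, 0, 0], [0, 0, 0], [0, 0, 0], [0, 0, 0], [0, 0, 0], [0, 0, 0], [0, 0, 0], [0, 0, 0], [0, 0, 0]])

```text
t: 14.3
position: [0.4775, -0.0963, 0.0807]
ee_rot: [180.0, -0.1, -174.5]
force: [-0.9, -0.7, -1.4]
gripper_width: 0.018
grasp_force: 60.5
```

Call:
apply_moves(delta_pos=[[0, 0, 0], [0, 0, -0.02], [0, 0, -0.05], [0, 0, -0.1], [0, 0, -0.15], [0, 0, -0.15]], delta_rot=[[0, 0, 0], [0, 0, 0], [0, 0, 0], [0, 0, 0], [0, 0, 0], [0, 0, 0]])

```text
t: 14.9
position: [0.4816, -0.096, 0.1287]
ee_rot: [-180.0, 0.4, -174.5]
force: [-0.1, 0.5, -0.8]
gripper_width: 0.0183
grasp_force: 60.5
```

```bash
cat >> h.py <<'E'
def held(f,u0=262,u1=300):
    "dot and tongue slope of the held slide, tool frame"
    C=cloud(f); hsv=cv2.cvtColor(f['image'],cv2.COLOR_BGR2HSV)
    b=(hsv[...,0]>105)&(hsv[...,0]<130)&(hsv[...,1]>120); b[:, :u0-30]=0; b[:,u1+30:]=0; b[330:]=0
    m=np.array(f['mount']); inv=np.linalg.inv(f['c2w'])
    tool=lambda P:(m@inv@np.r_[P,1])[:3]
    w=((hsv[...,1]<60)&(hsv[...,2]>110)); w[:,:u0]=0; w[:,u1:]=0; w[:140]=0; w[240:]=0
    n,l,st,ce=cv2.connectedComponentsWithStats(w.astype(np.uint8))
    for i in range(1,n):
        if 100<st[i,4]<900 and st[i,2]<35: print('dot px',ce[i],st[i,4],'tool mm',(tool(at_depth(f,[ce[i]])[0])*1e3).round(1))
    P=np.array([tool(p) for p in C[b]]); P=P[(P[:,0]>.015)&(P[:,0]<.06)]
    med=np.median(P[:,2]); P=P[abs(P[:,2]-med)<.006]
    a=np.polyfit(P[:,0],P[:,2],1); print('slope deg (tip low +)',np.degrees(np.arctan(a[0])),'top z at x=0 mm',a[1]*1e3,'n',len(P), 'ymid',P[:,1].mean()*1e3,'tip x',P[:,0].max()*1e3)
E
python3 - <<'E'
from h import *
s=arm.get_state();print(s['position'],hinv(s['position']),s['ee_rot'],s['force'],s['torque'],s['gripper_width'],s['grasp_force'])
import pickle
held(pickle.load(open('w6.pkl','rb')))
f=grab('wrist'); held(f); cv2.imwrite('pics/w7.png',f['image'])
t=grab('top'); pickle.dump(t,open('t2.pkl','wb'))
c=cv2.resize(t['image'][160:290,380:490],None,fx=4.5,fy=4.5,interpolation=cv2.INTER_CUBIC); cv2.imwrite('pics/t2.png',c)
E
```

```text
[ 0.48161069 -0.09598457  0.12868399] [-0.14202134 -0.13154121] [-179.9718833     0.36429089 -174.48296154] [-0.09090401  0.53989234 -0.83503536] [0.02322617 0.03480071 0.00945488] 0.018328995498987838 60.52353858947754
dot px [280.55654762 180.39583333] 336 tool mm [41.2 -0.2 -8.5]
slope deg (tip low +) 1.1530616712275639 top z at x=0 mm -9.103759304112097 n 3907 ymid -0.27179539226708405 tip x 48.460303124838845
dot px [280.65074627 180.52835821] 335 tool mm [41.4 -0.1 -9.8]
slope deg (tip low +) 0.7947863244727282 top z at x=0 mm -9.186192424475719 n 3917 ymid -0.2794532795134168 tip x 48.427320251622334
```

View pics/t2.png

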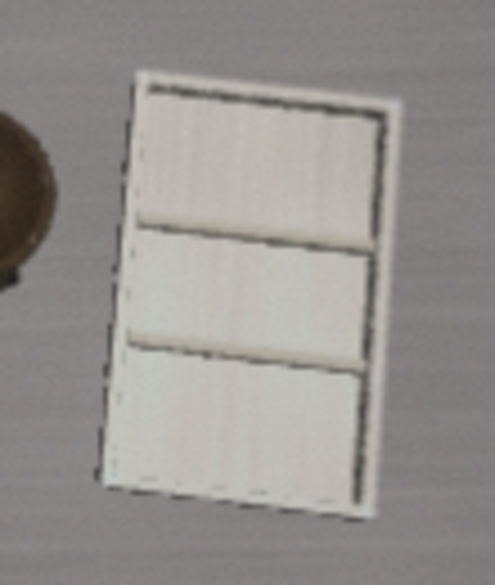

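```bash
cat >> h.py <<'E'
def tray(f,corn,z=.02):
    t=at_z(f,corn,z)[:,:2]; c=t.mean(0); xa=(t[0]+t[1]-t[2]-t[3]); ya=(t[0]+t[3]-t[1]-t[2])
    print('tray c',c.round(4),'yaw x',np.degrees(np.arctan2(xa[1],xa[0])),'yaw y',np.degrees(np.arctan2(-ya[0],ya[1])),'size',np.linalg.norm(xa)/2,np.linalg.norm(ya)/2)
    return c
E
python3 - <<'E'
from h import *
import pickle
f=pickle.load(open('t2.pkl','rb'))
g=lambda L:[(380+(u+.5)/4.5-.5,160+(v+.5)/4.5-.5) for u,v in L]
tray(f,g([(137,72),(403,100),(374,517),(103,485)]))
r=at_z(f,g([(140,222),(373,247),(130,343),(363,367)]),.018); print(r, r.mean(0))
E
```

```text
tray c [ 0.4951 -0.3464] yaw x -8.16086759719771 yaw y -7.614008303728983 size 0.27558136385515836 0.17345931262783884
[[ 0.5419697  -0.27589669  0.018     ]
 [ 0.52233464 -0.42604681  0.018     ]
 [ 0.46201969 -0.26465381  0.018     ]
 [ 0.44369718 -0.41348879  0.018     ]] [ 0.4925053  -0.34502152  0.018     ]
```

```bash
cat >> h.py <<'E'
def place(mid,yaw,off=-.0636,z=.06):
    t=np.radians(yaw+180); p=np.array(mid)-off*np.array([np.cos(t),np.sin(t)]); print('tool',p.round(4)); to([*p,z],yaw+180 if yaw<0 else yaw-180)
E
python3 - <<'E'
from h import *
place([.494,-.346],-7.8,z=.06)
E
```

```text
tool [ 0.431  -0.3374]
dp [ 0.2381 -0.7856  0.2206] dr [0.0003 0.0008 0.1474]
```

Call:
apply_moves(delta_pos=[[0.04, -0.13, 0], [0.09, -0.28, 0], [0.14, -0.43, 0], [0.18, -0.58, 0], [0.22, -0.72, 0.05], [0.238, -0.786, 0.15], [0.238, -0.786, 0.22], [0.238, -0.786, 0.22], [0.238, -0.786, 0.22], [0.238, -0.786, 0.22]], delta_rot=[[0, 0, 0.03], [0, 0, 0.06], [0, 0, 0.09], [0, 0, 0.12], [0, 0, 0.147], [0, 0, 0.147], [0, 0, 0.147], [0, 0, 0.147], [0, 0, 0.147], [0, 0, 0.147]])

```text
t: 16.0
position: [0.4316, -0.3376, 0.0611]
ee_rot: [-180.0, 0.1, 172.3]
force: [0.1, -0.4, -1.2]
gripper_width: 0.0181
grasp_force: 60.5
```

```bash
python3 - <<'E'
from h import *
import pickle
f=grab('wrist'); held(f); cv2.imwrite('pics/w8.png',f['image'])
s=arm.get_state();print(s['position'],s['ee_rot'],s['force'],s['gripper_width'],s['grasp_force'])
place([.494,-.346],-7.8,z=.019)
E
```

```text
dot px [280.5137931  180.35517241] 290 tool mm [41.1  0.  -8.5]
slope deg (tip low +) 0.6933015514015682 top z at x=0 mm -9.1295475028189 n 3879 ymid -0.07552577250139002 tip x 48.31199761669846
[ 0.43171515 -0.33754701  0.06130425] [-1.79953286e+02  1.39608167e-01  1.72324363e+02] [-0.10045462 -0.89787704 -1.50584357] 0.017750488506187993 60.50223469734192
tool [ 0.431  -0.3374]
dp [0.0028 0.0004 0.141 ] dr [-0.0005  0.0016  0.0014]
```

View pics/w8.png

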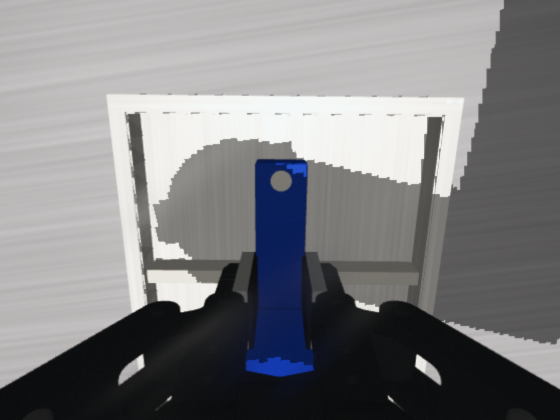

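Call:
apply_moves(delta_pos=[[0, 0, 0.06], [0, 0, 0.1], [0, 0, 0.125], [0, 0, 0.132], [0, 0, 0.137], [0, 0, 0.141], [0, 0, 0.144], [0, 0, 0.144]], delta_rot=[[0, 0, 0], [0, 0, 0], [0, 0, 0], [0, 0, 0], [0, 0, 0], [0, 0, 0], [0, 0, 0], [0, 0, 0]])

```text
t: 16.85
position: [0.4306, -0.3377, 0.0189]
ee_rot: [-180.0, 0.0, 172.3]
force: [-4.7, 4.1, 9.5]
gripper_width: 0.0178
grasp_force: 61.9
```

Call:
apply_moves(delta_pos=[[0, 0, 0], [0, 0, 0], [0, 0, 0], [0, 0, 0], [0, 0, -0.03], [0, 0, -0.1], [0, 0, -0.25], [0, 0, -0.3], [0, 0, -0.3], [0, 0, -0.3]], delta_rot=[[0, 0, 0], [0, 0, 0], [0, 0, 0], [0, 0, 0], [0, 0, 0], [0, 0, 0], [0, 0, 0], [0, 0, 0], [0, 0, 0], [0, 0, 0]], claw=0.45)

```text
t: 17.85
position: [0.4304, -0.3375, 0.1071]
ee_rot: [180.0, 0.0, 172.2]
force: [-0.2, 1.3, -0.4]
gripper_width: 0.0382
grasp_force: 0.0
```

```bash
cat >> h.py <<'E'
def stackpose(f,save=None):
    "top blue slide lying in view: silhouette fit in world; returns mid"
    hsv=cv2.cvtColor(f['image'],cv2.COLOR_BGR2HSV); C=cloud(f)
    b=((hsv[...,0]>105)&(hsv[...,0]<130)&(hsv[...,1]>120))
    n,l,st,ce=cv2.connectedComponentsWithStats(b.astype(np.uint8)); 
    i=1+np.argmax(st[1:,4]); P=C[l==i]; zt=np.percentile(P[:,2],80); P=P[P[:,2]>zt-.004]
    print('blob',st[i],'ztop',zt)
    return P
E
python3 - <<'E'
from h import *
import pickle
f=grab('wrist'); cv2.imwrite('pics/w9.png',f['image']); pickle.dump(f,open('w9.pkl','wb'))
s=arm.get_state();print(s['position'],s['ee_rot'],s['force'],s['gripper_width'])
P=stackpose(f); print(P.min(0),P.max(0))
to(H(-.042,-.066,.12),HY-180)
E
```

```text
[ 0.42990156 -0.33730794  0.10624712] [ 1.79959824e+02 -7.17974958e-02  1.72223493e+02] [-0.33566836 -0.3053969   0.59225945] 0.038422643976026336
blob [ 248  141   63  225 9500] ztop 0.028616234767374082
[ 0.36301499 -0.37431701  0.02461646] [ 0.54596637 -0.31977965  0.24970453]
dp [-0.3375  1.1084 -0.0455] dr [ 0.0005 -0.0007 -0.1447]
```

View pics/w9.png

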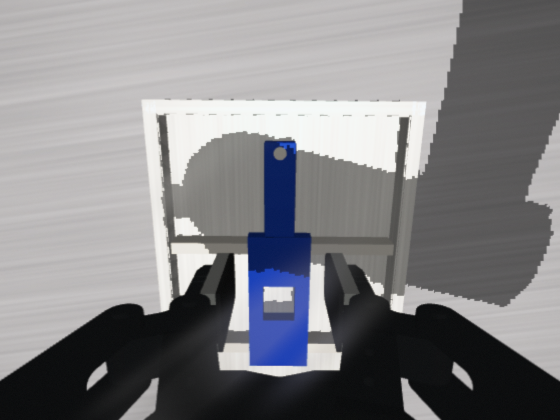

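Call:
apply_moves(delta_pos=[[0, 0.12, -0.045], [-0.05, 0.28, -0.045], [-0.1, 0.44, -0.045], [-0.15, 0.6, -0.045], [-0.2, 0.75, -0.045], [-0.26, 0.88, -0.045], [-0.3, 1, -0.045], [-0.3, 1, -0.045], [-0.3, 1, -0.045], [-0.3, 1, -0.045]], delta_rot=[[0, 0, -0.02], [0, 0, -0.05], [0, 0, -0.08], [0, 0, -0.11], [0, 0, -0.14], [0, 0, -0.145], [0, 0, -0.145], [0, 0, -0.145], [0, 0, -0.145], [0, 0, -0.145]])

```text
t: 18.9
position: [0.5591, -0.0532, 0.1192]
ee_rot: [-180.0, -0.2, -174.7]
force: [-0.2, -1.2, -0.6]
gripper_width: 0.0385
grasp_force: 0.0
```

```bash
cat >> h.py <<'E'
def dots(f,z,lo=60,hi=900):
    "white dots enclosed in blue; world at height z"
    hsv=cv2.cvtColor(f['image'],cv2.COLOR_BGR2HSV)
    b=((hsv[...,0]>105)&(hsv[...,0]<130)&(hsv[...,1]>120)).astype(np.uint8)
    w=((hsv[...,1]<60)&(hsv[...,2]>70)).astype(np.uint8)
    n,l,st,ce=cv2.connectedComponentsWithStats(w); out=[]
    for i in range(1,n):
        if lo<st[i,4]<hi and .6<st[i,2]/st[i,3]<1.7:
            ring=cv2.dilate((l==i).astype(np.uint8),np.ones((7,7)))&(l!=i).astype(np.uint8)
            if (b[ring>0]).mean()>.8: out.append(ce[i])
    for c,p in zip(out,at_z(f,out,z)) if out else []: print('dot',c.round(1),p.round(4),'head',hinv(p).round(4),'hue')
E
python3 - <<'E'
from h import *
import pickle
dots(pickle.load(open('w9.pkl','rb')),.028)
f=grab('wrist'); dots(f,.09)
print(hinv(arm.get_state()['position']))
to(H(-.042,-.066,.0785),HY-180)
E
```

```text
dot [279.5 153.1] [ 0.39   -0.3323  0.028 ] head [-0.2548 -0.3585] hue
dot [465.9 259.6] [0.558  0.0431 0.09  ] head [-0.0532  0.    ] hue
[-0.06087195 -0.09635485]
dp [-0.0631  0.1012  0.1367] dr [-0.0001 -0.0013 -0.0003]
```

Call:
apply_moves(delta_pos=[[-0.063, 0.101, 0], [-0.063, 0.101, 0.02], [-0.063, 0.101, 0.07], [-0.063, 0.101, 0.11], [-0.063, 0.101, 0.129], [-0.063, 0.101, 0.129], [-0.063, 0.101, 0.129]], delta_rot=[[0, 0, 0], [0, 0, 0], [0, 0, 0], [0, 0, 0], [0, 0, 0], [0, 0, 0], [0, 0, 0]])

```text
t: 19.65
position: [0.5764, -0.0211, 0.0818]
ee_rot: [-180.0, 0.0, -174.7]
force: [0.1, -0.1, -0.0]
gripper_width: 0.0385
grasp_force: 0.0
```

```bash
python3 - <<'E'
from h import *
f=grab('wrist'); dots(f,.09); held(f)
s=arm.get_state();print(hinv(s['position']),s['position'],s['ee_rot'])
E
```

```text
dot [443.6 251.3] [0.5582 0.0431 0.09  ] head [-0.0531 -0.    ] hue
dot [279.6 254.2] [ 0.5657 -0.0225  0.09  ] head [-0.0516 -0.0661] hue
slope deg (tip low +) 53.70651713272809 top z at x=0 mm -29.78389503344624 n 598 ymid -0.4283925142563115 tip x 18.443796082800446
[-0.04055365 -0.06546149] [ 0.57660631 -0.02089759  0.08213848] [-1.79995706e+02  5.89658261e-02 -1.74715866e+02]
```

Call:
apply_moves(delta_pos=[[0, 0, 0.004], [0, 0, 0.004], [0, 0, 0.004], [0, 0, 0.004], [0, 0, 0.004], [0.02, 0, 0.004], [0.04, 0, 0.004], [0.06, 0, 0.004], [0.08, 0, 0.004], [0.1, 0, 0.004]], delta_rot=[[0, 0, 0], [0, 0, 0], [0, 0, 0], [0, 0, 0], [0, 0, 0], [0, 0, 0], [0, 0, 0], [0, 0, 0], [0, 0, 0], [0, 0, 0]], claw=0)

```text
t: 20.7
position: [0.5459, -0.0234, 0.0805]
ee_rot: [180.0, 0.0, -174.7]
force: [1.8, 0.1, 2.3]
gripper_width: 0.0181
grasp_force: 59.7
```

Call:
apply_moves(delta_pos=[[0, 0, 0], [0, 0, 0]], delta_rot=[[0, 0, 0], [0, 0, 0]])

```text
t: 20.9
position: [0.5448, -0.0236, 0.0801]
ee_rot: [-180.0, -0.2, -174.7]
force: [-2.9, 1.1, 4.2]
gripper_width: 0.0182
grasp_force: 59.9
```

Call:
apply_moves(delta_pos=[[0, 0, 0], [0, 0, 0], [0, 0, 0], [-0.04, 0, 0], [-0.08, 0, 0], [-0.102, 0, 0], [-0.102, 0, 0], [-0.102, 0, 0]], delta_rot=[[0, 0, 0], [0, 0, 0], [0, 0, 0], [0, 0, 0], [0, 0, 0], [0, 0, 0], [0, 0, 0], [0, 0, 0]], claw=0.4)

```text
t: 21.7
position: [0.5768, -0.0206, 0.08]
ee_rot: [180.0, -0.0, -174.7]
force: [-0.3, -0.3, -0.6]
gripper_width: 0.0342
grasp_force: 0.0
```

Call:
apply_moves(delta_pos=[[0, 0, 0], [0, 0, 0], [0, 0, 0], [0, 0, 0], [0, 0, 0]], delta_rot=[[0, 0, 0], [0, 0, 0], [0, 0, 0], [0, 0, 0], [0, 0, 0]], claw=0)

```text
t: 22.2
position: [0.5765, -0.0207, 0.0805]
ee_rot: [-180.0, -0.0, -174.7]
force: [-1.8, -1.0, 1.3]
gripper_width: 0.0181
grasp_force: 61.2
```

```bash
python3 - <<'E'
from h import *
f=grab('wrist'); held(f)
s=arm.get_state();print(hinv(s['position']),s['position'],s['ee_rot'],s['force'],s['gripper_width'])
E
```

```text
dot px [279.75595238 183.2202381 ] 336 tool mm [ 40.5  -0.5 -10.5]
slope deg (tip low +) 1.2150371107735796 top z at x=0 mm -9.890513246638397 n 3835 ymid -0.5332213291313959 tip x 47.48920619325369
[-0.04062926 -0.06523317] [ 0.57651013 -0.02067715  0.0804848 ] [-1.79996450e+02 -2.93086761e-02 -1.74706737e+02] [-1.41167867e+00  1.24786558e-03  1.44276890e+00] 0.018266517938740328
```

Call:
apply_moves(delta_pos=[[0.02, 0, 0], [0.05, 0, 0], [0.08, 0, 0], [0.12, 0, 0], [0.16, 0, 0], [0.2, 0, 0], [0.24, 0, 0], [0.28, 0, 0], [0.32, 0, 0], [0.36, 0, 0]], delta_rot=[[0, 0, 0], [0, 0, 0], [0, 0, 0], [0, 0, 0], [0, 0, 0], [0, 0, 0], [0, 0, 0], [0, 0, 0], [0, 0, 0], [0, 0, 0]])

```text
t: 23.25
position: [0.468, -0.0307, 0.0803]
ee_rot: [-180.0, -0.0, -174.7]
force: [0.5, 0.7, -1.7]
gripper_width: 0.0179
grasp_force: 61.1
```

Call:
apply_moves(delta_pos=[[0, 0, 0], [0, 0, -0.02], [0, 0, -0.05], [0, 0, -0.1], [0, 0, -0.15], [0, 0, -0.15], [0, 0, -0.15]], delta_rot=[[0, 0, 0], [0, 0, 0], [0, 0, 0], [0, 0, 0], [0, 0, 0], [0, 0, 0], [0, 0, 0]])

```text
t: 23.95
position: [0.4697, -0.0304, 0.1258]
ee_rot: [180.0, 0.1, -174.7]
force: [0.5, 0.0, -2.1]
gripper_width: 0.0185
grasp_force: 61.0
```

```bash
cat >> h.py <<'E'
def topstack(z):
    f=grab('top'); hsv=cv2.cvtColor(f['image'],cv2.COLOR_BGR2HSV)
    b=((hsv[...,0]>105)&(hsv[...,0]<130)&(hsv[...,1]>90)).astype(np.uint8); b[:,:385]=0
    n,l,st,ce=cv2.connectedComponentsWithStats(b)
    if n<2: print('no blob'); return
    i=1+np.argmax(st[1:,4]); ys,xs=np.nonzero(l==i); W=at_z(f,np.c_[xs,ys],z)[:,:2]
    (c,sz,a)=cv2.minAreaRect((W*1e3).astype(np.float32)); u,_,vt=np.linalg.svd(W-W.mean(0),full_matrices=False); v=vt[0]*np.sign(vt[0,0])
    print('top stack n',len(W),'centroid',W.mean(0).round(4),'yaw',np.degrees(np.arctan2(v[1],v[0])).round(2),'rect',np.round(c,1),np.round(sz,1))
    g=cv2.cvtColor(f['image'],cv2.COLOR_BGR2GRAY); t=((hsv[...,1]<40)&(hsv[...,2]>150)).astype(np.uint8); t[:,:385]=0; t[:150]=0; t[300:]=0
    t=cv2.morphologyEx(t,cv2.MORPH_CLOSE,np.ones((9,9))); n,l,st,ce=cv2.connectedComponentsWithStats(t); i=1+np.argmax(st[1:,4]); ys,xs=np.nonzero(l==i); W=at_z(f,np.c_[xs,ys],.02)[:,:2]
    c,sz,a=cv2.minAreaRect((W*1e3).astype(np.float32)); print('tray rect',np.round(c,1),np.round(sz,1),round(a,1))
E
python3 - <<'E'
from h import *
f=grab('wrist'); held(f)
s=arm.get_state();print(hinv(s['position']),s['position'],s['ee_rot'],s['force'],s['gripper_width'])
topstack(.028)
place([.494,-.3464],-7.7,off=.0475-.112,z=.075)
E
```

```text
dot px [279.66568047 183.45857988] 338 tool mm [40.3 -0.5 -9.8]
slope deg (tip low +) 0.9914863475917138 top z at x=0 mm -9.943774343327084 n 3807 ymid -0.5827601517377947 tip x 47.44125342090866
[-0.148415   -0.06522891] [ 0.46917617 -0.03053548  0.12516722] [ 1.79988511e+02 -1.87303598e-02 -1.74721758e+02] [ 0.44034547  0.42643059 -1.52277088] 0.017742328095111216
top stack n 606 centroid [ 0.4721 -0.3431] yaw -8.59 rect [ 461.5 -341.4] [ 43.4 161.8]
tray rect [ 495.9 -346.4] [174.9 278.4] 81.7
tool [ 0.4301 -0.3378]
dp [ 0.2228 -1.0075  0.1663] dr [-1.000e-04 -8.000e-04  1.442e-01]
```

Call:
apply_moves(delta_pos=[[0.03, -0.15, 0], [0.06, -0.31, 0], [0.1, -0.47, 0], [0.14, -0.63, 0], [0.18, -0.79, 0.05], [0.21, -0.93, 0.1], [0.223, -1, 0.166], [0.223, -1, 0.166], [0.223, -1, 0.166], [0.223, -1, 0.166]], delta_rot=[[0, 0, 0.02], [0, 0, 0.05], [0, 0, 0.08], [0, 0, 0.11], [0, 0, 0.13], [0, 0, 0.144], [0, 0, 0.144], [0, 0, 0.144], [0, 0, 0.144], [0, 0, 0.144]])

```text
t: 25.05
position: [0.4307, -0.3349, 0.0759]
ee_rot: [-180.0, 0.0, 172.4]
force: [0.2, 0.1, 0.5]
gripper_width: 0.0178
grasp_force: 61.0
```

Call:
apply_moves(delta_pos=[[0, 0, 0], [0, 0, 0]], delta_rot=[[0, 0, 0], [0, 0, 0]])

```text
t: 25.25
position: [0.4311, -0.3347, 0.0765]
ee_rot: [-180.0, 0.1, 172.4]
force: [0.0, -0.4, -2.0]
gripper_width: 0.0179
grasp_force: 61.0
```

```bash
python3 - <<'E'
from h import *
f=grab('wrist'); held(f)
s=arm.get_state();print(s['position'],s['ee_rot'],s['force'],s['gripper_width'])
place([.494,-.3464],-7.7,off=.0475-.112,z=.029)
E
```

```text
dot px [279.52901024 183.29692833] 293 tool mm [40.2 -0.4 -9.6]
slope deg (tip low +) 1.147175045887427 top z at x=0 mm -10.00287477050275 n 3818 ymid -0.34980358960028357 tip x 47.285491407099315
[ 0.43097378 -0.33480968  0.07635386] [-1.79981366e+02  7.37583170e-02  1.72421200e+02] [-0.17929514  0.19476562 -0.58312239] 0.01826965047494784
tool [ 0.4301 -0.3378]
dp [ 0.0019 -0.0101  0.1578] dr [-0.0002  0.0008  0.0013]
```

Call:
apply_moves(delta_pos=[[0.002, -0.01, 0.05], [0.002, -0.01, 0.1], [0.002, -0.01, 0.135], [0.002, -0.01, 0.148], [0.002, -0.01, 0.155], [0.002, -0.01, 0.16], [0.002, -0.01, 0.163], [0.002, -0.01, 0.165]], delta_rot=[[0, 0, 0], [0, 0, 0], [0, 0, 0], [0, 0, 0], [0, 0, 0], [0, 0, 0], [0, 0, 0], [0, 0, 0]])

```text
t: 26.1
position: [0.4295, -0.3384, 0.0282]
ee_rot: [-180.0, 0.0, 172.4]
force: [-3.5, 4.1, 11.7]
gripper_width: 0.0177
grasp_force: 62.9
```

Call:
apply_moves(delta_pos=[[0, 0, -0.005], [0, 0, -0.005], [0, 0, -0.005], [0, 0, -0.005], [0, 0, -0.03], [0, 0, -0.1], [0, 0, -0.2], [0, 0, -0.27], [0, 0, -0.27], [0, 0, -0.27]], delta_rot=[[0, 0, 0], [0, 0, 0], [0, 0, 0], [0, 0, 0], [0, 0, 0], [0, 0, 0], [0, 0, 0], [0, 0, 0], [0, 0, 0], [0, 0, 0]], claw=0.45)

```text
t: 27.1
position: [0.4293, -0.3383, 0.1075]
ee_rot: [180.0, 0.1, 172.3]
force: [-0.3, 0.4, -0.4]
gripper_width: 0.0385
grasp_force: 0.0
```

```bash
python3 - <<'E'
from h import *
import pickle
f=grab('wrist'); dots(f,.038); pickle.dump(f,open('w10.pkl','wb'))
P=stackpose(f)
s=arm.get_state();print(s['position'],s['ee_rot'],s['force'])
to(H(-.042,0,.12),HY-180)
E
```

```text
dot [279.3 156.7] [ 0.3899 -0.3334  0.038 ] head [-0.255  -0.3596] hue
blob [  247   142    66   235 10468] ztop 0.038572848585432626
[ 0.42882617 -0.33804166  0.10667578] [ 1.79965288e+02 -5.00165171e-02  1.72312516e+02] [-0.07894391  1.31050678 -0.58842526]
dp [-0.2932  1.3252 -0.0439] dr [ 0.0004 -0.0005 -0.1437]
```

Call:
apply_moves(delta_pos=[[0, 0.14, -0.045], [-0.04, 0.3, -0.045], [-0.08, 0.46, -0.045], [-0.12, 0.62, -0.045], [-0.16, 0.78, -0.045], [-0.2, 0.92, -0.045], [-0.22, 1, -0.045], [-0.22, 1, -0.045], [-0.22, 1, -0.045], [-0.22, 1, -0.045]], delta_rot=[[0, 0, -0.02], [0, 0, -0.05], [0, 0, -0.08], [0, 0, -0.11], [0, 0, -0.144], [0, 0, -0.144], [0, 0, -0.144], [0, 0, -0.144], [0, 0, -0.144], [0, 0, -0.144]])

```text
t: 28.15
position: [0.5338, -0.0507, 0.1198]
ee_rot: [-180.0, -0.1, -174.8]
force: [-0.7, -0.1, -0.0]
gripper_width: 0.0385
grasp_force: 0.0
```

```bash
python3 - <<'E'
from h import *
f=grab('wrist'); dots(f,.09)
print(hinv(arm.get_state()['position']))
to(H(-.041,0,.0812),HY-180)
E
```

```text
[-0.08582851 -0.09146423]
dp [-0.1494  0.305   0.1292] dr [-0.0001 -0.0011 -0.0005]
```

Call:
apply_moves(delta_pos=[[-0.05, 0.15, 0], [-0.149, 0.305, 0], [-0.149, 0.305, 0], [-0.149, 0.305, 0.03], [-0.149, 0.305, 0.08], [-0.149, 0.305, 0.115], [-0.149, 0.305, 0.131], [-0.149, 0.305, 0.132], [-0.149, 0.305, 0.132], [-0.149, 0.305, 0.132]], delta_rot=[[0, 0, 0], [0, 0, 0], [0, 0, 0], [0, 0, 0], [0, 0, 0], [0, 0, 0], [0, 0, 0], [0, 0, 0], [0, 0, 0], [0, 0, 0]])

```text
t: 29.2
position: [0.5712, 0.0453, 0.0816]
ee_rot: [180.0, 0.1, -174.7]
force: [-0.5, -0.1, 0.0]
gripper_width: 0.0379
grasp_force: 0.0
```

```bash
python3 - <<'E'
from h import *
f=grab('wrist'); dots(f,.09)
s=arm.get_state();print(hinv(s['position']),s['position'],s['ee_rot'],s['force'])
E
```

```text
dot [278.3 249.1] [0.5583 0.0431 0.09  ] head [-0.053  -0.0001] hue
dot [442.3 252.5] [0.5535 0.109  0.09  ] head [-0.0517  0.066 ] hue
[-0.03983594  0.00103192] [0.57123675 0.04538254 0.08164692] [ 1.79985948e+02  7.22535759e-02 -1.74712664e+02] [ 0.18278357 -0.17781789 -0.05997895]
```

Call:
apply_moves(delta_pos=[[0, -0.003, 0.002], [0, -0.003, 0.002], [0, -0.003, 0.002], [0, -0.003, 0.002], [0, -0.003, 0.002], [0.02, -0.003, 0.002], [0.04, -0.003, 0.002], [0.06, -0.003, 0.002], [0.08, -0.003, 0.002], [0.1, -0.003, 0.002]], delta_rot=[[0, 0, 0], [0, 0, 0], [0, 0, 0], [0, 0, 0], [0, 0, 0], [0, 0, 0], [0, 0, 0], [0, 0, 0], [0, 0, 0], [0, 0, 0]], claw=0)

```text
t: 30.25
position: [0.5406, 0.0418, 0.0805]
ee_rot: [180.0, 0.0, -174.7]
force: [1.0, 0.2, 1.7]
gripper_width: 0.0181
grasp_force: 59.7
```

Call:
apply_moves(delta_pos=[[0, 0, 0], [0, 0, 0]], delta_rot=[[0, 0, 0], [0, 0, 0]])

```text
t: 30.45
position: [0.5395, 0.0415, 0.0801]
ee_rot: [-180.0, -0.2, -174.7]
force: [-2.2, -0.1, 3.5]
gripper_width: 0.018
grasp_force: 59.9
```

Call:
apply_moves(delta_pos=[[0, 0, 0], [0, 0, 0], [0, 0, 0], [-0.04, 0, 0], [-0.08, 0, 0], [-0.094, 0, 0], [-0.094, 0, 0], [-0.094, 0, 0]], delta_rot=[[0, 0, 0], [0, 0, 0], [0, 0, 0], [0, 0, 0], [0, 0, 0], [0, 0, 0], [0, 0, 0], [0, 0, 0]], claw=0.4)

```text
t: 31.25
position: [0.5691, 0.0443, 0.0801]
ee_rot: [180.0, -0.0, -174.7]
force: [-0.3, 0.1, -0.7]
gripper_width: 0.0345
grasp_force: 0.0
```

Call:
apply_moves(delta_pos=[[0, 0, 0], [0, 0, 0], [0, 0, 0], [0, 0, 0], [0, 0, 0]], delta_rot=[[0, 0, 0], [0, 0, 0], [0, 0, 0], [0, 0, 0], [0, 0, 0]], claw=0)

```text
t: 31.75
position: [0.5689, 0.0442, 0.0805]
ee_rot: [-180.0, -0.0, -174.7]
force: [-1.6, 0.2, 0.3]
gripper_width: 0.0182
grasp_force: 61.2
```

```bash
python3 - <<'E'
from h import *
f=grab('wrist'); held(f)
s=arm.get_state();print(hinv(s['position']),s['position'],s['ee_rot'],s['force'],s['gripper_width'])
E
```

```text
dot px [279.67941176 181.92058824] 340 tool mm [40.8 -0.5 -9.3]
slope deg (tip low +) 1.1560691006249633 top z at x=0 mm -9.79136037557916 n 3876 ymid -0.5652955075979502 tip x 47.989578462937274
[-0.04231885  0.00010687] [0.5688489  0.04423418 0.08047391] [-1.79995022e+02 -2.87765795e-02 -1.74708198e+02] [-1.89449661  0.15261828  1.20790689] 0.017827628379511157
```

Call:
apply_moves(delta_pos=[[0.02, 0, 0], [0.05, 0, 0], [0.08, 0, 0], [0.12, 0, 0], [0.16, 0, 0], [0.2, 0, 0], [0.24, 0, 0], [0.28, 0, 0], [0.32, 0, 0], [0.36, 0, 0]], delta_rot=[[0, 0, 0], [0, 0, 0], [0, 0, 0], [0, 0, 0], [0, 0, 0], [0, 0, 0], [0, 0, 0], [0, 0, 0], [0, 0, 0], [0, 0, 0]])

```text
t: 32.8
position: [0.4603, 0.0342, 0.0803]
ee_rot: [-180.0, -0.0, -174.7]
force: [0.4, 0.3, -1.4]
gripper_width: 0.0182
grasp_force: 61.0
```

Call:
apply_moves(delta_pos=[[0, 0, 0], [0, 0, -0.02], [0, 0, -0.05], [0, 0, -0.1], [0, 0, -0.15], [0, 0, -0.15]], delta_rot=[[0, 0, 0], [0, 0, 0], [0, 0, 0], [0, 0, 0], [0, 0, 0], [0, 0, 0]])

```text
t: 33.4
position: [0.464, 0.0351, 0.128]
ee_rot: [179.9, 0.4, -174.7]
force: [0.3, -0.2, -1.9]
gripper_width: 0.0183
grasp_force: 61.0
```

Call:
apply_moves(delta_pos=[[0.02, -0.12, 0], [0.04, -0.26, 0], [0.07, -0.4, 0], [0.1, -0.54, 0], [0.13, -0.68, 0], [0.16, -0.82, 0], [0.16, -0.9, 0], [0.16, -0.9, 0], [0.16, -0.9, 0], [0.16, -0.9, 0]], delta_rot=[[0, 0, 0.02], [0, 0, 0.05], [0, 0, 0.08], [0, 0, 0.11], [0, 0, 0.13], [0, 0, 0.144], [0, 0, 0.144], [0, 0, 0.144], [0, 0, 0.144], [0, 0, 0.144]])

```text
t: 34.4
position: [0.4386, -0.2383, 0.1251]
ee_rot: [180.0, -0.0, 172.4]
force: [1.6, -0.0, -2.1]
gripper_width: 0.0179
grasp_force: 61.0
```

```bash
python3 - <<'E'
from h import *
f=grab('wrist'); held(f); dots(f,.038)
s=arm.get_state();print(s['position'],s['ee_rot'],s['force'],s['gripper_width'])
topstack(.038)
place([.494,-.347],-7.7,off=.048-.112,z=.085)
E
```

```text
dot px [279.66360856 182.32415902] 327 tool mm [40.5 -0.3 -9.3]
slope deg (tip low +) 0.8974350812044632 top z at x=0 mm -9.886049652166443 n 3879 ymid -0.3178851705821697 tip x 47.79264475235379
dot [122.7 159.6] [ 0.3901 -0.3335  0.038 ] head [-0.2549 -0.3597] hue
dot [279.7 182.2] [ 0.4179 -0.2357  0.038 ] head [-0.2183 -0.2648] hue
[ 0.4386979  -0.23809146  0.12523195] [ 1.79989196e+02 -2.60741391e-02  1.72401935e+02] [-0.26645158 -0.59701225 -1.71890757] 0.018065173041287706
top stack n 137 centroid [ 0.4061 -0.3333] yaw -12.79 rect [ 406.3 -332.8] [22.7 52.3]
tray rect [ 496.3 -346.8] [175.2 278.8] 81.9
tool [ 0.4306 -0.3384]
dp [-0.0169 -0.3355  0.1344] dr [ 0.0001 -0.0001  0.0014]
```

Call:
apply_moves(delta_pos=[[-0.01, -0.12, 0], [-0.017, -0.25, 0.03], [-0.017, -0.336, 0.08], [-0.017, -0.336, 0.15], [-0.017, -0.336, 0.21], [-0.017, -0.336, 0.24], [-0.017, -0.336, 0.24], [-0.017, -0.336, 0.24]], delta_rot=[[0, 0, 0.001], [0, 0, 0.001], [0, 0, 0.001], [0, 0, 0.001], [0, 0, 0.001], [0, 0, 0.001], [0, 0, 0.001], [0, 0, 0.001]])

```text
t: 35.3
position: [0.4311, -0.3392, 0.0541]
ee_rot: [-180.0, 0.1, 172.3]
force: [0.6, -1.5, -1.2]
gripper_width: 0.0183
grasp_force: 61.0
```

```bash
python3 - <<'E'
from h import *
f=grab('wrist'); held(f)
s=arm.get_state();print(s['position'],s['ee_rot'],s['force'],s['gripper_width'])
place([.494,-.347],-7.7,off=.048-.112,z=.038)
E
```

```text
dot px [279.55670103 182.09278351] 291 tool mm [40.6 -0.4 -9.5]
slope deg (tip low +) 0.874977285845399 top z at x=0 mm -9.856853182197998 n 3862 ymid -0.3685233805308251 tip x 47.75040836577576
[ 0.43134636 -0.3393982   0.05443255] [-1.79957759e+02  1.07895255e-01  1.72317806e+02] [ 0.73730155  0.34296695 -0.58607021] 0.018020916109113144
tool [ 0.4306 -0.3384]
dp [0.0031 0.0029 0.0548] dr [-0.0005  0.0012  0.0002]
```

Call:
apply_moves(delta_pos=[[0.002, 0.003, 0.02], [0.002, 0.003, 0.038], [0.002, 0.003, 0.047], [0.002, 0.003, 0.053], [0.002, 0.003, 0.057], [0.002, 0.003, 0.059], [0.002, 0.003, 0.059]], delta_rot=[[0, 0, 0], [0, 0, 0], [0, 0, 0], [0, 0, 0], [0, 0, 0], [0, 0, 0], [0, 0, 0]])

```text
t: 36.05
position: [0.4293, -0.3384, 0.0382]
ee_rot: [-180.0, -0.0, 172.3]
force: [-5.7, 4.5, 15.6]
gripper_width: 0.018
grasp_force: 63.2
```

Call:
apply_moves(delta_pos=[[0, 0, -0.004], [0, 0, -0.004], [0, 0, -0.004], [0, 0, -0.004], [0, 0, -0.03], [0, 0, -0.1], [0, 0, -0.2], [0, 0, -0.25], [0, 0, -0.25], [0, 0, -0.25]], delta_rot=[[0, 0, 0], [0, 0, 0], [0, 0, 0], [0, 0, 0], [0, 0, 0], [0, 0, 0], [0, 0, 0], [0, 0, 0], [0, 0, 0], [0, 0, 0]], claw=0.45)

```text
t: 37.05
position: [0.4297, -0.3383, 0.1107]
ee_rot: [180.0, 0.0, 172.2]
force: [0.6, -0.5, -0.1]
gripper_width: 0.0384
grasp_force: 0.0
```

```bash
python3 - <<'E'
from h import *
import pickle
f=grab('wrist'); dots(f,.048); pickle.dump(f,open('w11.pkl','wb'))
P=stackpose(f)
s=arm.get_state();print(s['position'],s['ee_rot'],s['force'])
to(H(-.042,.066,.12),HY-180)
E
```

```text
dot [279.5 156.8] [ 0.3894 -0.3332  0.048 ] head [-0.2555 -0.3593] hue
blob [  246   142    68   236 11577] ztop 0.048540708358806375
[ 0.42924839 -0.33816853  0.10999805] [ 1.79960032e+02 -7.49648177e-02  1.72226473e+02] [-0.92416467  0.06779508 -0.83595167]
dp [-0.2401  1.5402 -0.0326] dr [ 0.0005 -0.0008 -0.1447]
```

Call:
apply_moves(delta_pos=[[0, 0.14, -0.033], [-0.02, 0.3, -0.033], [-0.05, 0.46, -0.033], [-0.08, 0.62, -0.033], [-0.1, 0.78, -0.033], [-0.12, 0.94, -0.033], [-0.14, 1, -0.033], [-0.14, 1, -0.033]], delta_rot=[[0, 0, -0.02], [0, 0, -0.05], [0, 0, -0.08], [0, 0, -0.11], [0, 0, -0.145], [0, 0, -0.145], [0, 0, -0.145], [0, 0, -0.145]])

```text
t: 37.9
position: [0.5124, -0.0446, 0.1194]
ee_rot: [-180.0, -0.1, -174.5]
force: [-0.2, 0.0, 0.2]
gripper_width: 0.0385
grasp_force: 0.0
```

Call:
apply_moves(delta_pos=[[0, 0.16, 0], [0, 0.32, 0], [0, 0.4, 0], [0, 0.4, 0], [0, 0.4, 0]], delta_rot=[[0, 0, 0], [0, 0, 0], [0, 0, 0], [0, 0, 0], [0, 0, 0]])

```text
t: 38.4
position: [0.5001, 0.0718, 0.1198]
ee_rot: [-180.0, -0.1, -174.7]
force: [-0.3, 0.4, -0.3]
gripper_width: 0.0385
grasp_force: 0.0
```

```bash
python3 - <<'E'
from h import *
f=grab('wrist'); dots(f,.09)
print(hinv(arm.get_state()['position']))
to(H(-.0425,.065,.0803),HY-180)
E
```

```text
[-0.10811185  0.03341677]
dp [-0.2189  0.1054  0.1315] dr [-0.0004 -0.0012 -0.0002]
```

Call:
apply_moves(delta_pos=[[-0.1, 0.105, 0], [-0.219, 0.105, 0], [-0.219, 0.105, 0], [-0.219, 0.105, 0.03], [-0.219, 0.105, 0.08], [-0.219, 0.105, 0.115], [-0.219, 0.105, 0.131], [-0.219, 0.105, 0.132], [-0.219, 0.105, 0.132], [-0.219, 0.105, 0.132]], delta_rot=[[0, 0, 0], [0, 0, 0], [0, 0, 0], [0, 0, 0], [0, 0, 0], [0, 0, 0], [0, 0, 0], [0, 0, 0], [0, 0, 0], [0, 0, 0]])

```text
t: 39.45
position: [0.5638, 0.1102, 0.0817]
ee_rot: [180.0, 0.1, -174.7]
force: [0.3, 0.3, 0.5]
gripper_width: 0.0383
grasp_force: 0.0
```

```bash
python3 - <<'E'
from h import *
f=grab('wrist'); dots(f,.09)
s=arm.get_state();print(hinv(s['position']),s['position'],s['ee_rot'],s['force'])
E
```

```text
dot [443.9 253.7] [0.5465 0.1746 0.09  ] head [-0.0527  0.132 ] hue
dot [280.1 255.7] [0.5536 0.1089 0.09  ] head [-0.0516  0.0659] hue
[-0.04139498  0.06624538] [0.56371711 0.11017976 0.08165419] [ 1.79976117e+02  6.97887253e-02 -1.74694857e+02] [0.08932728 0.88395673 0.20567038]
```

Call:
apply_moves(delta_pos=[[0, -0.001, 0.003], [0, -0.001, 0.003], [0, -0.001, 0.003], [0, -0.001, 0.003], [0, -0.001, 0.003], [0.02, -0.001, 0.003], [0.04, -0.001, 0.003], [0.06, -0.001, 0.003], [0.08, -0.001, 0.003], [0.1, -0.001, 0.003]], delta_rot=[[0, 0, 0], [0, 0, 0], [0, 0, 0], [0, 0, 0], [0, 0, 0], [0, 0, 0], [0, 0, 0], [0, 0, 0], [0, 0, 0], [0, 0, 0]], claw=0)

```text
t: 40.5
position: [0.533, 0.1069, 0.0802]
ee_rot: [180.0, 0.0, -174.7]
force: [1.1, 0.2, 1.7]
gripper_width: 0.0179
grasp_force: 59.9
```

Call:
apply_moves(delta_pos=[[0, 0, 0], [0, 0, 0]], delta_rot=[[0, 0, 0], [0, 0, 0]])

```text
t: 40.7
position: [0.5323, 0.1066, 0.0799]
ee_rot: [-180.0, -0.1, -174.7]
force: [-2.4, -0.5, 2.3]
gripper_width: 0.018
grasp_force: 60.0
```

Call:
apply_moves(delta_pos=[[0, 0, 0], [0, 0, 0], [0, 0, 0], [-0.04, 0, 0], [-0.08, 0, 0], [-0.104, 0, 0], [-0.104, 0, 0], [-0.104, 0, 0]], delta_rot=[[0, 0, 0], [0, 0, 0], [0, 0, 0], [0, 0, 0], [0, 0, 0], [0, 0, 0], [0, 0, 0], [0, 0, 0]], claw=0.4)

```text
t: 41.5
position: [0.5646, 0.1096, 0.0797]
ee_rot: [-180.0, -0.0, -174.7]
force: [-0.7, -0.5, 0.3]
gripper_width: 0.0341
grasp_force: 0.0
```

Call:
apply_moves(delta_pos=[[0, 0, 0], [0, 0, 0], [0, 0, 0], [0, 0, 0], [0, 0, 0]], delta_rot=[[0, 0, 0], [0, 0, 0], [0, 0, 0], [0, 0, 0], [0, 0, 0]], claw=0)

```text
t: 42.0
position: [0.5643, 0.1097, 0.0802]
ee_rot: [-180.0, -0.0, -174.7]
force: [-1.7, -1.1, -0.0]
gripper_width: 0.0178
grasp_force: 61.3
```

```bash
python3 - <<'E'
from h import *
f=grab('wrist'); held(f)
s=arm.get_state();print(hinv(s['position']),s['position'],s['ee_rot'],s['force'],s['gripper_width'])
E
```

```text
dot px [279.70381232 183.93841642] 341 tool mm [40.  -0.5 -9.5]
slope deg (tip low +) 0.9679408859474159 top z at x=0 mm -10.147435951292918 n 3816 ymid -0.5478354099516046 tip x 47.346034504759935
[-0.0407865   0.06573831] [0.56436944 0.1097305  0.08017935] [-1.79995266e+02 -2.02598873e-02 -1.74706551e+02] [-0.78969252 -0.98942686  0.2775556 ] 0.018079797072322455
```

Call:
apply_moves(delta_pos=[[0.02, 0, 0], [0.05, 0, 0], [0.08, 0, 0], [0.12, 0, 0], [0.16, 0, 0], [0.2, 0, 0], [0.24, 0, 0], [0.28, 0, 0], [0.32, 0, 0], [0.36, 0, 0]], delta_rot=[[0, 0, 0], [0, 0, 0], [0, 0, 0], [0, 0, 0], [0, 0, 0], [0, 0, 0], [0, 0, 0], [0, 0, 0], [0, 0, 0], [0, 0, 0]])

```text
t: 43.05
position: [0.4559, 0.0996, 0.08]
ee_rot: [-180.0, -0.0, -174.7]
force: [-0.2, 0.2, -1.3]
gripper_width: 0.018
grasp_force: 61.2
```

Call:
apply_moves(delta_pos=[[0, 0, 0], [0, 0, -0.02], [0, 0, -0.05], [0, 0, -0.1], [0, 0, -0.15], [0, 0, -0.15]], delta_rot=[[0, 0, 0], [0, 0, 0], [0, 0, 0], [0, 0, 0], [0, 0, 0], [0, 0, 0]])

```text
t: 43.65
position: [0.4593, 0.1008, 0.1277]
ee_rot: [179.9, 0.3, -174.7]
force: [0.3, 0.0, -1.2]
gripper_width: 0.018
grasp_force: 61.1
```

Call:
apply_moves(delta_pos=[[0.01, -0.12, 0], [0.03, -0.26, 0], [0.05, -0.4, 0], [0.06, -0.54, 0], [0.08, -0.68, 0], [0.1, -0.82, 0], [0.1, -0.95, 0], [0.1, -1, 0]], delta_rot=[[0, 0, 0], [0, 0, 0.02], [0, 0, 0.05], [0, 0, 0.08], [0, 0, 0.11], [0, 0, 0.144], [0, 0, 0.144], [0, 0, 0.144]])

```text
t: 44.45
position: [0.4549, -0.2046, 0.1247]
ee_rot: [-180.0, -0.0, 172.1]
force: [0.2, 0.3, -1.3]
gripper_width: 0.0183
grasp_force: 61.1
```

Call:
apply_moves(delta_pos=[[0.03, -0.11, 0], [0.03, -0.11, 0], [0.03, -0.11, 0], [0.03, -0.11, 0]], delta_rot=[[0, 0, 0], [0, 0, 0], [0, 0, 0], [0, 0, 0]])

```text
t: 44.85
position: [0.4417, -0.2328, 0.1249]
ee_rot: [180.0, -0.0, 172.4]
force: [0.4, 0.5, -0.3]
gripper_width: 0.018
grasp_force: 61.2
```

```bash
python3 - <<'E'
from h import *
f=grab('wrist'); held(f); dots(f,.048)
s=arm.get_state();print(s['position'],s['ee_rot'],s['force'],s['gripper_width'])
place([.494,-.347],-7.7,off=.0473-.112,z=.063)
E
```

```text
dot px [279.74695122 184.29878049] 328 tool mm [ 39.9  -0.3 -10. ]
slope deg (tip low +) 0.8726578219159831 top z at x=0 mm -10.232382202334653 n 3801 ymid -0.3369874844540813 tip x 47.13731574167085
dot [105.5 157. ] [ 0.3895 -0.3334  0.048 ] head [-0.2554 -0.3596] hue
dot [279.8 184.1] [ 0.4202 -0.23    0.048 ] head [-0.2154 -0.2594] hue
dot [133.6 297. ] [ 0.4851 -0.3393  0.048 ] head [-0.1609 -0.3742] hue
[ 0.44187248 -0.23256697  0.12502959] [ 1.79996187e+02 -3.95515844e-04  1.72388336e+02] [-0.42137274  0.96439359 -0.80385137] 0.01806250229494201
tool [ 0.4299 -0.3383]
dp [-0.0071 -0.3547  0.2067] dr [ 0.    -0.     0.001]
```

Call:
apply_moves(delta_pos=[[0, -0.13, 0], [-0.006, -0.26, 0.03], [-0.006, -0.352, 0.07], [-0.006, -0.352, 0.13], [-0.006, -0.352, 0.18], [-0.006, -0.352, 0.207], [-0.006, -0.352, 0.207], [-0.006, -0.352, 0.207]], delta_rot=[[0, 0, 0.001], [0, 0, 0.001], [0, 0, 0.001], [0, 0, 0.001], [0, 0, 0.001], [0, 0, 0.001], [0, 0, 0.001], [0, 0, 0.001]])

```text
t: 45.7
position: [0.4301, -0.3377, 0.0635]
ee_rot: [-180.0, 0.0, 172.3]
force: [-0.1, -1.1, -2.3]
gripper_width: 0.0181
grasp_force: 61.1
```

```bash
python3 - <<'E'
from h import *
f=grab('wrist'); held(f)
s=arm.get_state();print(s['position'],s['ee_rot'],s['force'],s['gripper_width'])
place([.494,-.347],-7.7,off=.0473-.112,z=.048)
E
```

```text
dot px [279.63605442 183.97959184] 294 tool mm [39.7 -0.3 -8.6]
slope deg (tip low +) 0.9513681458100097 top z at x=0 mm -10.257289419259116 n 3800 ymid -0.33290681224454477 tip x 47.11606929695961
[ 0.43021445 -0.33791039  0.06386756] [-1.79962901e+02  9.21043349e-02  1.72319148e+02] [ 0.05634759  0.46724281 -0.51715291] 0.018341686919599802
tool [ 0.4299 -0.3383]
dp [ 0.001  -0.0015  0.0529] dr [-0.0004  0.001   0.0002]
```

Call:
apply_moves(delta_pos=[[0.001, -0.001, 0.02], [0.001, -0.001, 0.037], [0.001, -0.001, 0.046], [0.001, -0.001, 0.052], [0.001, -0.001, 0.055], [0.001, -0.001, 0.057], [0.001, -0.001, 0.057]], delta_rot=[[0, 0, 0], [0, 0, 0], [0, 0, 0], [0, 0, 0], [0, 0, 0], [0, 0, 0], [0, 0, 0]])

```text
t: 46.45
position: [0.4285, -0.3382, 0.048]
ee_rot: [-180.0, -0.0, 172.3]
force: [-4.5, 4.9, 13.2]
gripper_width: 0.018
grasp_force: 63.3
```

Call:
apply_moves(delta_pos=[[0, 0, -0.004], [0, 0, -0.004], [0, 0, -0.004], [0, 0, -0.004], [0, 0, -0.03], [0, 0, -0.1], [0, 0, -0.2], [0, 0, -0.22], [0, 0, -0.22], [0, 0, -0.22]], delta_rot=[[0, 0, 0], [0, 0, 0], [0, 0, 0], [0, 0, 0], [0, 0, 0], [0, 0, 0], [0, 0, 0], [0, 0, 0], [0, 0, 0], [0, 0, 0]], claw=0.45)

```text
t: 47.45
position: [0.4284, -0.3379, 0.1113]
ee_rot: [180.0, -0.1, 172.2]
force: [0.3, -1.0, 0.5]
gripper_width: 0.0387
grasp_force: 0.0
```

```bash
python3 - <<'E'
from h import *
import pickle
f=grab('wrist'); dots(f,.058)
P=stackpose(f)
s=arm.get_state();print(s['position'],s['ee_rot'],s['force'])
E
```

```text
dot [278.9 161.3] [ 0.3892 -0.3332  0.058 ] head [-0.2557 -0.3594] hue
blob [  245   144    69   234 12147] ztop 0.058542027022366744
[ 0.42816188 -0.33788916  0.11088315] [ 1.79950650e+02 -1.16261331e-01  1.72227221e+02] [0.45296941 0.21043623 0.25336275]
```

Call:
apply_moves(delta_pos=[[0, 0.14, -0.033], [-0.02, 0.3, -0.033], [-0.05, 0.46, -0.033], [-0.08, 0.62, -0.033], [-0.1, 0.78, -0.033], [-0.12, 0.94, -0.033], [-0.14, 1, -0.033], [-0.14, 1, -0.033]], delta_rot=[[0, 0, -0.02], [0, 0, -0.05], [0, 0, -0.08], [0, 0, -0.11], [0, 0, -0.145], [0, 0, -0.145], [0, 0, -0.145], [0, 0, -0.145]])

```text
t: 48.3
position: [0.5116, -0.0444, 0.1207]
ee_rot: [-180.0, -0.1, -174.5]
force: [0.8, -1.0, -0.6]
gripper_width: 0.0384
grasp_force: 0.0
```

Call:
apply_moves(delta_pos=[[0, 0.16, 0], [0, 0.32, 0], [0, 0.48, 0], [0, 0.62, 0], [0, 0.62, 0], [0, 0.62, 0], [0, 0.62, 0]], delta_rot=[[0, 0, 0], [0, 0, 0], [0, 0, 0], [0, 0, 0], [0, 0, 0], [0, 0, 0], [0, 0, 0]])

```text
t: 49.0
position: [0.4933, 0.1371, 0.1211]
ee_rot: [-180.0, -0.1, -174.8]
force: [0.2, -0.1, -0.5]
gripper_width: 0.0383
grasp_force: 0.0
```

```bash
python3 - <<'E'
from h import *
f=grab('wrist'); dots(f,.09)
print(hinv(arm.get_state()['position']))
to(H(-.0425,.1315,.0803),HY-180)
E
```

```text
[-0.10886655  0.09927226]
dp [-0.2213  0.1078  0.1361] dr [-0.0004 -0.0009 -0.0008]
```

Call:
apply_moves(delta_pos=[[-0.1, 0.106, 0], [-0.221, 0.106, 0], [-0.221, 0.106, 0], [-0.221, 0.106, 0.03], [-0.221, 0.106, 0.08], [-0.221, 0.106, 0.12], [-0.221, 0.106, 0.136], [-0.221, 0.106, 0.137], [-0.221, 0.106, 0.137], [-0.221, 0.106, 0.137]], delta_rot=[[0, 0, 0], [0, 0, 0], [0, 0, 0], [0, 0, 0], [0, 0, 0], [0, 0, 0], [0, 0, 0], [0, 0, 0], [0, 0, 0], [0, 0, 0]])

```text
t: 50.05
position: [0.5573, 0.1765, 0.0814]
ee_rot: [180.0, 0.1, -174.7]
force: [-0.1, -0.9, 0.4]
gripper_width: 0.0386
grasp_force: 0.0
```

```bash
python3 - <<'E'
from h import *
f=grab('wrist'); dots(f,.09)
s=arm.get_state();print(hinv(s['position']),s['position'],s['ee_rot'],s['force'])
E
```

```text
dot [278.4 254.6] [0.5466 0.1746 0.09  ] head [-0.0526  0.1319] hue
[-0.04174995  0.13289763] [0.55726485 0.17651993 0.08137372] [ 1.79969262e+02  7.00669424e-02 -1.74692985e+02] [-0.09740322 -0.59706531 -0.30231477]
```

Call:
apply_moves(delta_pos=[[0, -0.003, 0.002], [0, -0.003, 0.002], [0, -0.003, 0.002], [0, -0.003, 0.002], [0, -0.003, 0.002], [0.02, -0.003, 0.002], [0.04, -0.003, 0.002], [0.06, -0.003, 0.002], [0.08, -0.003, 0.002], [0.1, -0.003, 0.002]], delta_rot=[[0, 0, 0], [0, 0, 0], [0, 0, 0], [0, 0, 0], [0, 0, 0], [0, 0, 0], [0, 0, 0], [0, 0, 0], [0, 0, 0], [0, 0, 0]], claw=0)

```text
t: 51.1
position: [0.5266, 0.1727, 0.0802]
ee_rot: [180.0, 0.0, -174.7]
force: [1.2, -0.1, 2.4]
gripper_width: 0.0179
grasp_force: 59.8
```

Call:
apply_moves(delta_pos=[[0, 0, 0], [0, 0, 0]], delta_rot=[[0, 0, 0], [0, 0, 0]])

```text
t: 51.3
position: [0.5259, 0.1722, 0.0799]
ee_rot: [-180.0, -0.1, -174.7]
force: [-2.1, 0.2, 3.2]
gripper_width: 0.0181
grasp_force: 60.0
```

Call:
apply_moves(delta_pos=[[0, 0, 0], [0, 0, 0], [0, 0, 0], [-0.04, 0, 0], [-0.08, 0, 0], [-0.102, 0, 0], [-0.102, 0, 0], [-0.102, 0, 0]], delta_rot=[[0, 0, 0], [0, 0, 0], [0, 0, 0], [0, 0, 0], [0, 0, 0], [0, 0, 0], [0, 0, 0], [0, 0, 0]], claw=0.4)

```text
t: 52.1
position: [0.5577, 0.1752, 0.0797]
ee_rot: [-180.0, -0.0, -174.7]
force: [-0.2, 0.3, -0.1]
gripper_width: 0.034
grasp_force: 0.0
```

Call:
apply_moves(delta_pos=[[0, 0, 0], [0, 0, 0], [0, 0, 0], [0, 0, 0], [0, 0, 0]], delta_rot=[[0, 0, 0], [0, 0, 0], [0, 0, 0], [0, 0, 0], [0, 0, 0]], claw=0)

```text
t: 52.6
position: [0.5573, 0.1752, 0.0802]
ee_rot: [-180.0, -0.0, -174.7]
force: [-1.0, -1.3, 0.7]
gripper_width: 0.0178
grasp_force: 61.3
```

```bash
python3 - <<'E'
from h import *
f=grab('wrist'); held(f)
s=arm.get_state();print(hinv(s['position']),s['position'],s['ee_rot'],s['force'],s['gripper_width'])
E
```

```text
dot px [279.59117647 183.21764706] 340 tool mm [40.3 -0.5 -9.4]
slope deg (tip low +) 1.1450764153190431 top z at x=0 mm -10.173864120371606 n 3847 ymid -0.5485691236689444 tip x 47.60680492180403
[-0.04182176  0.13164062] [0.55730836 0.17526162 0.08015384] [-1.79985923e+02 -3.27185104e-02 -1.74707568e+02] [-1.52126769 -0.73008453  0.21509843] 0.017938135996255176
```

Call:
apply_moves(delta_pos=[[0.02, 0, 0], [0.05, 0, 0], [0.08, 0, 0], [0.12, 0, 0], [0.16, 0, 0], [0.2, 0, 0], [0.24, 0, 0], [0.28, 0, 0], [0.32, 0, 0], [0.36, 0, 0]], delta_rot=[[0, 0, 0], [0, 0, 0], [0, 0, 0], [0, 0, 0], [0, 0, 0], [0, 0, 0], [0, 0, 0], [0, 0, 0], [0, 0, 0], [0, 0, 0]])

```text
t: 53.65
position: [0.4488, 0.1652, 0.08]
ee_rot: [-180.0, -0.0, -174.7]
force: [0.3, -0.4, -2.3]
gripper_width: 0.0183
grasp_force: 61.1
```

Call:
apply_moves(delta_pos=[[0, 0, 0], [0, 0, -0.02], [0, 0, -0.05], [0, 0, -0.1], [0, 0, -0.15], [0, 0, -0.15]], delta_rot=[[0, 0, 0], [0, 0, 0], [0, 0, 0], [0, 0, 0], [0, 0, 0], [0, 0, 0]])

```text
t: 54.25
position: [0.4522, 0.1666, 0.1277]
ee_rot: [179.8, 0.3, -174.7]
force: [0.7, 0.3, -1.3]
gripper_width: 0.0181
grasp_force: 61.1
```

Call:
apply_moves(delta_pos=[[0.01, -0.12, 0], [0.03, -0.26, 0], [0.05, -0.4, 0], [0.06, -0.54, 0], [0.08, -0.68, 0], [0.1, -0.82, 0], [0.1, -0.95, 0], [0.1, -1, 0]], delta_rot=[[0, 0, 0], [0, 0, 0.02], [0, 0, 0.05], [0, 0, 0.08], [0, 0, 0.11], [0, 0, 0.144], [0, 0, 0.144], [0, 0, 0.144]])

```text
t: 55.05
position: [0.4478, -0.1388, 0.1248]
ee_rot: [-180.0, -0.0, 172.1]
force: [-0.0, 0.4, -0.9]
gripper_width: 0.0184
grasp_force: 61.1
```

Call:
apply_moves(delta_pos=[[0, -0.13, 0], [0, -0.26, 0], [0, -0.33, 0], [0, -0.33, 0], [0, -0.33, 0]], delta_rot=[[0, 0, 0], [0, 0, 0], [0, 0, 0], [0, 0, 0], [0, 0, 0]])

```text
t: 55.55
position: [0.4344, -0.2344, 0.1246]
ee_rot: [180.0, -0.0, 172.2]
force: [-0.1, 0.8, -1.5]
gripper_width: 0.0181
grasp_force: 61.1
```

```bash
python3 - <<'E'
from h import *
f=grab('wrist'); held(f); dots(f,.058)
s=arm.get_state();print(s['position'],s['ee_rot'],s['force'],s['gripper_width'])
place([.494,-.347],-7.7,off=.0475-.112,z=.073)
E
```

```text
dot px [279.58054711 183.4893617 ] 329 tool mm [40.1 -0.3 -9.7]
slope deg (tip low +) 0.9328886042200834 top z at x=0 mm -10.255450331236785 n 3833 ymid -0.376597648801767 tip x 47.33670562913306
dot [ 91.1 167.4] [ 0.3861 -0.3397  0.058 ] head [-0.2595 -0.3655] hue
dot [279.5 183.5] [ 0.4103 -0.2314  0.058 ] head [-0.2254 -0.2599] hue
[ 0.43457184 -0.23384838  0.12477636] [ 1.79986775e+02 -3.54838595e-02  1.72319373e+02] [ 0.24138335  0.73411179 -1.65031413] 0.018496180872625157
tool [ 0.4301 -0.3384]
dp [-0.0318 -0.3473  0.1725] dr [ 0.0001 -0.0004  0.0002]
```

Call:
apply_moves(delta_pos=[[0, 0.1, -0.15], [0, 0.1, -0.2], [0, 0.1, -0.2], [0, 0.1, -0.2], [0, 0.1, -0.2]], delta_rot=[[0, 0, 0], [0, 0, 0], [0, 0, 0], [0, 0, 0], [0, 0, 0]])

```text
t: 56.1
position: [0.4378, -0.2038, 0.1838]
ee_rot: [180.0, -0.2, 172.4]
force: [0.9, -0.1, -1.4]
gripper_width: 0.0178
grasp_force: 61.1
```

```bash
python3 - <<'E'
from h import *
import pickle
f=grab('wrist'); dots(f,.058); pickle.dump(f,open('w12.pkl','wb')); cv2.imwrite('pics/w12.png',f['image'])
s=arm.get_state();print(s['position'],s['ee_rot'],s['force'],s['gripper_width'])
topstack(.058)
E
```

```text
dot [ 90.  155.7] [ 0.3861 -0.3398  0.058 ] head [-0.2594 -0.3656] hue
dot [279.5 183.5] [ 0.4256 -0.2024  0.058 ] head [-0.2075 -0.2324] hue
[ 0.43780091 -0.20404124  0.18371784] [ 1.79984376e+02 -1.71189738e-01  1.72340122e+02] [ 0.07025638 -0.49208289 -1.05599508] 0.018192985905212792
top stack n 313 centroid [ 0.42   -0.3421] yaw -19.6 rect [ 422.3 -344. ] [39.2 95.7]
tray rect [ 492.8 -352.8] [175.2 279.2] 81.9
```

View pics/w12.png

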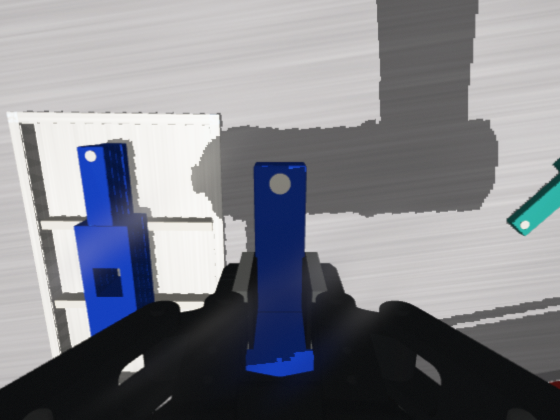

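```bash
python3 - <<'E'
from h import *
import pickle
f=pickle.load(open('w12.pkl','rb'))
im=f['image']; hsv=cv2.cvtColor(im,cv2.COLOR_BGR2HSV)
# tongue edges of stack top: rows 175..215
C=cloud(f)
b=((hsv[...,0]>105)&(hsv[...,0]<130)&(hsv[...,1]>120)); b[:,200:]=0
P=C[b]; Q=P[abs(P[:,2]-.058)<.0025]; print(len(Q),np.median(Q[:,2]))
c,sz,a=cv2.minAreaRect((Q[:,:2]*1e3).astype(np.float32)); print(c,sz,a)
T=Q[(Q[:,0]<.435)]; u,s,vt=np.linalg.svd(T[:,:2]-T[:,:2].mean(0),full_matrices=False); v=vt[0]*np.sign(vt[0,0]); print('tongue yaw',np.degrees(np.arctan2(v[1],v[0])),T[:,:2].mean(0))
place(np.array([.494,-.347])+[-.0031,-.0065],-7.7,off=.0473-.112,z=.073)
E
```

```text
6373 0.05808432483759157
(459.39886474609375, -349.0986328125) (43.26520919799805, 160.77328491210938) 81.98117065429688
tongue yaw -8.297231688955387 [ 0.40791779 -0.34156455]
tool [ 0.4268 -0.3448]
dp [-0.0269 -0.4695  0.3692] dr [ 0.0001 -0.0018  0.0003]
```

Call:
apply_moves(delta_pos=[[-0.01, -0.13, 0], [-0.02, -0.27, 0], [-0.026, -0.4, 0.05], [-0.026, -0.468, 0.15], [-0.026, -0.468, 0.26], [-0.026, -0.468, 0.34], [-0.026, -0.468, 0.369], [-0.026, -0.468, 0.369], [-0.026, -0.468, 0.369]], delta_rot=[[0, 0, 0.003], [0, 0, 0.003], [0, 0, 0.003], [0, 0, 0.003], [0, 0, 0.003], [0, 0, 0.003], [0, 0, 0.003], [0, 0, 0.003], [0, 0, 0.003]])

```text
t: 57.1
position: [0.4285, -0.345, 0.0752]
ee_rot: [-180.0, 0.1, 172.1]
force: [0.1, -0.1, -0.9]
gripper_width: 0.0178
grasp_force: 61.1
```

```bash
python3 - <<'E'
from h import *
f=grab('wrist'); held(f)
s=arm.get_state();print(s['position'],s['ee_rot'],s['force'],s['gripper_width'])
place([.4909,-.3535],-7.9,off=.0473-.112,z=.058)
E
```

```text
dot px [279.49146758 183.24914676] 293 tool mm [40.1 -0.4 -8.9]
slope deg (tip low +) 1.0324321610999447 top z at x=0 mm -10.306036142862188 n 3828 ymid -0.37936049215733286 tip x 47.37930107384902
[ 0.42880216 -0.34502128  0.0757335 ] [-1.79938105e+02  1.43900747e-01  1.72108081e+02] [ 0.99709671  0.41234337 -1.75856359] 0.01790954373806262
tool [ 0.4268 -0.3446]
dp [0.0069 0.0005 0.0591] dr [-0.0007  0.0016  0.0001]
```

Call:
apply_moves(delta_pos=[[0.003, 0, 0.02], [0.004, 0, 0.04], [0.004, 0, 0.05], [0.004, 0, 0.056], [0.004, 0, 0.06], [0.004, 0, 0.063], [0.004, 0, 0.064]], delta_rot=[[0, 0, 0], [0, 0, 0], [0, 0, 0], [0, 0, 0], [0, 0, 0], [0, 0, 0], [0, 0, 0]])

```text
t: 57.85
position: [0.4261, -0.3444, 0.058]
ee_rot: [-180.0, -0.1, 172.1]
force: [-5.6, 5.9, 17.8]
gripper_width: 0.0181
grasp_force: 66.6
```

```bash
python3 - <<'E'
from h import *
s=arm.get_state();print(s['position'],s['ee_rot'],s['force'],s['gripper_width'])
place([.4909,-.3535],-7.9,off=.0473-.112,z=.058)
E
```

```text
[ 0.42609121 -0.34438087  0.05801952] [-1.79964164e+02 -5.10977902e-02  1.72136222e+02] [-5.578735    5.87229462 17.75218702] 0.01811709139429922
tool [ 0.4268 -0.3446]
dp [-0.0025 -0.0004  0.0001] dr [-0.0004 -0.0006  0.0004]
```

Call:
apply_moves(delta_pos=[[0, 0, -0.007], [0, 0, -0.007], [0, 0, -0.007], [0, 0, -0.007], [0, 0, -0.03], [0, 0, -0.1], [0, 0, -0.2], [0, 0, -0.25], [0, 0, -0.25], [0, 0, -0.25]], delta_rot=[[0, 0, 0], [0, 0, 0], [0, 0, 0], [0, 0, 0], [0, 0, 0], [0, 0, 0], [0, 0, 0], [0, 0, 0], [0, 0, 0], [0, 0, 0]], claw=0.45)

```text
t: 58.85
position: [0.4263, -0.3442, 0.1301]
ee_rot: [180.0, 0.0, 172.0]
force: [0.1, 0.2, 0.3]
gripper_width: 0.0386
grasp_force: 0.0
```

```bash
python3 - <<'E'
from h import *
f=grab('wrist'); dots(f,.068); P=stackpose(f)
s=arm.get_state();print(s['position'],s['ee_rot'],s['force'])
E
```

```text
dot [279.4 157.7] [ 0.3865 -0.3391  0.068 ] head [-0.259  -0.3649] hue
blob [  246   139    67   239 12232] ztop 0.06851084884217196
[ 0.42588316 -0.34403301  0.1293857 ] [ 1.79952918e+02 -8.57424059e-02  1.72045931e+02] [0.68150361 0.33041011 0.23403326]
```

Call:
apply_moves(delta_pos=[[0, 0.12, -0.1], [0.05, 0.27, -0.2], [0.1, 0.35, -0.25], [0.1, 0.35, -0.25], [0.1, 0.35, -0.25], [0.1, 0.35, -0.25]], delta_rot=[[0, 0, 0], [0, 0, 0], [0, 0, 0], [0, 0, 0], [0, 0, 0], [0, 0, 0]])

```text
t: 59.5
position: [0.411, -0.2365, 0.204]
ee_rot: [180.0, -0.1, 172.0]
force: [1.2, -0.4, -0.1]
gripper_width: 0.0384
grasp_force: 0.0
```

```bash
python3 - <<'E'
from h import *
f=grab('wrist'); dots(f,.068); cv2.imwrite('pics/w13.png',f['image'])
s=arm.get_state();print(s['position'],s['ee_rot'])
topstack(.068)
C=cloud(f); hsv=cv2.cvtColor(f['image'],cv2.COLOR_BGR2HSV)
b=((hsv[...,0]>105)&(hsv[...,0]<130)&(hsv[...,1]>120)); P=C[b]; Q=P[abs(P[:,2]-.068)<.003]; A=np.c_[Q[:,:2],np.ones(len(Q))]; print(len(Q),np.linalg.lstsq(A,Q[:,2],rcond=None)[0])
print(cv2.minAreaRect((Q[:,:2]*1e3).astype(np.float32)))
E
```

```text
dot [147.  183.5] [ 0.3866 -0.3392  0.068 ] head [-0.2589 -0.3651] hue
[ 0.41095091 -0.23669704  0.20382938] [ 1.79987403e+02 -1.59903525e-01  1.72010920e+02]
top stack n 84 centroid [ 0.3875 -0.3331] yaw -74.59 rect [ 386.4 -333.7] [31.6 22.4]
tray rect [ 584.4 -365.9] [175.   93.3] 82.1
4059 [-0.00079832 -0.00095096  0.068094  ]
((441.48370361328125, -346.32208251953125), (42.72520065307617, 124.51661682128906), 82.1822280883789)
```

View pics/w13.png

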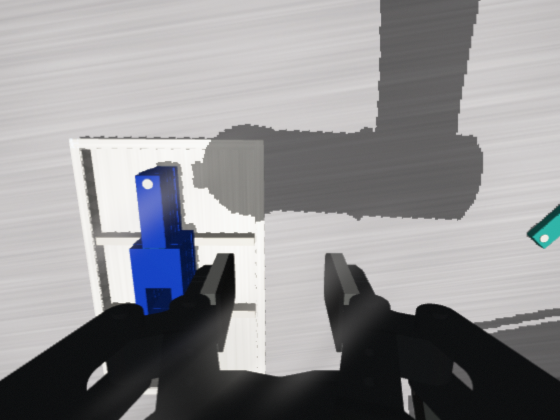

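Call:
apply_moves(delta_pos=[[0, 0.16, 0], [-0.02, 0.32, 0], [-0.04, 0.48, 0], [-0.06, 0.64, 0], [-0.08, 0.8, 0], [-0.1, 0.95, 0], [-0.1, 1, 0], [-0.1, 1, 0]], delta_rot=[[0, 0, -0.02], [0, 0, -0.05], [0, 0, -0.08], [0, 0, -0.11], [0, 0, -0.14], [0, 0, -0.144], [0, 0, -0.144], [0, 0, -0.144]], claw=0.6)

```text
t: 60.4
position: [0.4829, 0.0579, 0.2041]
ee_rot: [-180.0, -0.1, -174.9]
force: [-0.6, -0.2, 0.4]
gripper_width: 0.0514
grasp_force: 0.0
```

Call:
apply_moves(delta_pos=[[0, 0.16, 0], [-0.1, 0.3, 0], [-0.2, 0.45, 0], [-0.3, 0.58, 0], [-0.3, 0.58, 0], [-0.3, 0.58, 0], [-0.3, 0.58, 0]], delta_rot=[[0, 0, 0], [0, 0, 0], [0, 0, 0], [0, 0, 0], [0, 0, 0], [0, 0, 0], [0, 0, 0]])

```text
t: 61.1
position: [0.5564, 0.2359, 0.2045]
ee_rot: [-179.9, -0.1, -175.1]
force: [-0.7, -0.9, 0.2]
gripper_width: 0.0509
grasp_force: 0.0
```

```bash
python3 - <<'E'
from h import *
f=grab('wrist'); hsv=cv2.cvtColor(f['image'],cv2.COLOR_BGR2HSV)
y=((hsv[...,0]>18)&(hsv[...,0]<35)&(hsv[...,1]>120)&(hsv[...,2]>100)).astype(np.uint8)
n,l,st,ce=cv2.connectedComponentsWithStats(y)
for i in range(1,n):
    if st[i,4]>40: print(ce[i],st[i],at_z(f,[ce[i]],.149)[0],at_depth(f,[ce[i]])[0],hinv(at_z(f,[ce[i]],.149)[0]))
s=arm.get_state();print(s['position'],s['ee_rot'],s['gripper_width'])
to([.5827,.2467,.17],-174.8)
to([.5827,.2467,.12],-174.8)
E
```

```text
[540.39595376  14.77456647] [527   0  33  42 346] [0.43348394 0.35458441 0.149     ] [0.4151541  0.39582131 0.08356391] [-0.1487184   0.32154128]
[292.46333333 271.24333333] [283 262  20  19 300] [0.58288357 0.24555855 0.149     ] [0.58377911 0.24571068 0.14710774] [-0.00992155  0.19930248]
[0.5563562  0.23587098 0.20504486] [-1.79962353e+02 -6.42564620e-02 -1.75085807e+02] 0.0514797974292667
dp [-0.0907  0.0285  0.1167] dr [-0.0004 -0.0007 -0.0032]
dp [-0.0909  0.0286  0.2834] dr [-0.0004 -0.0007 -0.0032]
```

Call:
apply_moves(delta_pos=[[-0.05, 0.027, 0.05], [-0.091, 0.027, 0.1], [-0.091, 0.027, 0.12], [-0.091, 0.027, 0.12], [-0.091, 0.027, 0.17], [-0.091, 0.027, 0.22], [-0.091, 0.027, 0.26], [-0.091, 0.027, 0.28], [-0.091, 0.027, 0.282], [-0.091, 0.027, 0.282]], delta_rot=[[0, 0, -0.003], [0, 0, -0.003], [0, 0, -0.003], [0, 0, -0.003], [0, 0, -0.003], [0, 0, -0.003], [0, 0, -0.003], [0, 0, -0.003], [0, 0, -0.003], [0, 0, -0.003]])

```text
t: 62.15
position: [0.5836, 0.2485, 0.1213]
ee_rot: [180.0, 0.1, -174.7]
force: [-1.0, 0.1, 0.6]
gripper_width: 0.0511
grasp_force: 0.0
```

Call:
apply_moves(delta_pos=[[0, 0, 0], [0, 0, 0], [0, 0, 0], [0, 0, 0], [0, 0, 0], [0, 0, 0], [0, 0, 0]], delta_rot=[[0, 0, 0], [0, 0, 0], [0, 0, 0], [0, 0, 0], [0, 0, 0], [0, 0, 0], [0, 0, 0]], claw=0)

```text
t: 62.85
position: [0.5837, 0.2484, 0.1217]
ee_rot: [180.0, 0.1, -174.7]
force: [-1.6, -1.9, 5.1]
gripper_width: 0.0243
grasp_force: 58.8
```

Call:
apply_moves(delta_pos=[[0, 0, -0.01], [0, 0, -0.02], [0, 0, -0.03], [0, 0, -0.04], [0, 0, -0.049], [0, 0, -0.049], [0, 0, -0.049], [0, 0, -0.049]], delta_rot=[[0, 0, 0], [0, 0, 0], [0, 0, 0], [0, 0, 0], [0, 0, 0], [0, 0, 0], [0, 0, 0], [0, 0, 0]])

```text
t: 63.65
position: [0.5835, 0.2483, 0.1326]
ee_rot: [-180.0, -0.1, -174.7]
force: [6.2, -1.3, -10.9]
gripper_width: 0.0242
grasp_force: 59.3
```

```bash
python3 - <<'E'
from h import *
s=arm.get_state();print(s['position'],hinv(s['position']),s['ee_rot'],s['force'],s['gripper_width'])
f=grab('wrist')
for p in [(281,303),(281,299),(281,307)]: print(at_depth(f,[p]))
E
```

```text
[0.58345345 0.24830242 0.13264296] [-0.00910299  0.20198269] [-1.79997275e+02 -6.86216431e-02 -1.74748770e+02] [  6.15926143  -1.28641574 -10.89202672] 0.024170012981407286
[[0.58414632 0.24843202 0.15887782]]
[[0.58219969 0.24824467 0.1594488 ]]
[[0.58527117 0.24853535 0.15972379]]
```

Call:
apply_moves(delta_pos=[[0, 0, -0.004], [0, 0, -0.004], [0, -0.01, -0.004], [0, -0.02, -0.004], [0, -0.03, -0.004], [0, -0.04, -0.004], [0, -0.05, -0.004], [0, -0.06, -0.004], [0, -0.066, -0.004], [0, -0.066, -0.004]], delta_rot=[[0, 0, 0], [0, 0, 0], [0, 0, 0], [0, 0, 0], [0, 0, 0], [0, 0, 0], [0, 0, 0], [0, 0, 0], [0, 0, 0], [0, 0, 0]])

```text
t: 64.7
position: [0.585, 0.2292, 0.1337]
ee_rot: [179.9, -0.1, -174.7]
force: [5.4, 1.3, -10.8]
gripper_width: 0.0238
grasp_force: 59.3
```

Call:
apply_moves(delta_pos=[[0, 0, 0], [0, 0, 0]], delta_rot=[[0, 0, 0], [0, 0, 0]])

```text
t: 64.9
position: [0.5851, 0.2293, 0.1337]
ee_rot: [180.0, -0.1, -174.7]
force: [5.0, 1.5, -11.2]
gripper_width: 0.0245
grasp_force: 59.4
```

```bash
python3 - <<'E'
from h import *
s=arm.get_state();print(s['position'],hinv(s['position']),hinv([.5848,.2283]),s['force'],s['gripper_width'])
E
```

```text
[0.58506438 0.22925399 0.1337066 ] [-0.00924179  0.18286677] [-0.00959235  0.18194097] [  5.02583507   1.47555539 -11.20311263] 0.024486475897706986
```

Call:
apply_moves(delta_pos=[[0, -0.002, 0], [0, -0.002, 0.01], [0, -0.002, 0.02], [0, -0.002, 0.03], [0, -0.002, 0.04], [0, -0.002, 0.053], [0, -0.002, 0.053], [0, -0.002, 0.053]], delta_rot=[[0, 0, 0], [0, 0, 0], [0, 0, 0], [0, 0, 0], [0, 0, 0], [0, 0, 0], [0, 0, 0], [0, 0, 0]])

```text
t: 65.7
position: [0.5853, 0.2283, 0.1218]
ee_rot: [180.0, 0.1, -174.7]
force: [1.2, 2.4, 0.4]
gripper_width: 0.024
grasp_force: 60.6
```

Call:
apply_moves(delta_pos=[[0, 0, 0], [0, 0, 0], [0, 0, 0], [0, 0, 0], [0, 0, 0], [0, 0, 0]], delta_rot=[[0, 0, 0], [0, 0, 0], [0, 0, 0], [0, 0, 0], [0, 0, 0], [0, 0, 0]], claw=0.6)

```text
t: 66.3
position: [0.5852, 0.228, 0.1206]
ee_rot: [-180.0, -0.0, -174.7]
force: [-0.2, -0.3, -0.1]
gripper_width: 0.0516
grasp_force: 0.0
```

```bash
python3 - <<'E'
from h import *
s=arm.get_state();print(s['position'],hinv(s['position']),s['force'],s['gripper_width'])
f=grab('wrist')
for p in [(281,303),(281,299),(281,307)]: print(at_depth(f,[p]))
E
```

```text
[0.5851815  0.22796839 0.12060288] [-0.00924279  0.18157585] [-0.17594644 -0.31331159 -0.13115566] 0.05160622389667246
[[0.5847848  0.22798868 0.1486488 ]]
[[0.58313168 0.22783001 0.14874812]]
[[0.58627741 0.22813079 0.14883931]]
```

Call:
apply_moves(delta_pos=[[0, 0, -0.1], [0, 0, -0.2], [0, 0, -0.28], [0.09, -0.03, -0.28], [0.09, -0.03, -0.28], [0.09, -0.03, -0.28], [0.09, -0.03, -0.28]], delta_rot=[[0, 0, 0], [0, 0, 0], [0, 0, 0], [0, 0, 0], [0, 0, 0], [0, 0, 0], [0, 0, 0]])

```text
t: 67.05
position: [0.5595, 0.2167, 0.2044]
ee_rot: [-180.0, -0.0, -174.7]
force: [-0.4, 0.6, 0.5]
gripper_width: 0.051
grasp_force: 0.0
```

```bash
python3 - <<'E'
from h import *
import pickle
def knob(f):
    hsv=cv2.cvtColor(f['image'],cv2.COLOR_BGR2HSV); C=cloud(f)
    y=((hsv[...,0]>18)&(hsv[...,0]<35)&(hsv[...,1]>120)&(hsv[...,2]>100)).astype(np.uint8)
    n,l,st,ce=cv2.connectedComponentsWithStats(y)
    for i in range(1,n):
        if 100<st[i,4]<900: print('knob',ce[i].round(1),st[i,4],'med',np.median(C[l==i],0).round(4),hinv(at_z(f,[ce[i]],.149)[0]).round(4))
for n in ('w1','w2'): knob(pickle.load(open(n+'.pkl','rb')))
knob(grab('wrist')); s=arm.get_state(); print(s['position'],s['force'])
knob(pickle.load(open('top.pkl','rb'))); knob(grab('top'))
topstack(.068)
E
```

```text
knob [410.  221.9] 112 med [0.5827 0.2568 0.0919] [-0.0273  0.1886]
knob [399.5 242.7] 203 med [0.5845 0.2286 0.148 ] [-0.0101  0.1821]
knob [282.9 301.3] 758 med [0.5845 0.2288 0.148 ] [-0.0104  0.1825]
knob [329. 238.] 187 med [0.583  0.2562 0.0921] [-0.03    0.2014]
knob [294.4 268.8] 296 med [0.5846 0.2276 0.148 ] [-0.0102  0.1813]
[0.55950474 0.21679022 0.20419995] [ 1.04419497  0.70174023 -0.29927624]
top stack n 869 centroid [ 0.4657 -0.3446] yaw -9.11 rect [ 457.1 -343.1] [ 52.5 165.2]
tray rect [ 492.9 -352.9] [176.  279.1] 81.8
```

```bash
python3 -c "
from workcell import arm
print(arm.close_job())"
```

```text
the job is handed in; nothing more can be done
None
```

The job is done and handed in at about 67 s: all five blue slides are in one square pile on the wash tray rails. The lock bar is back in its first notch with the knob fully down. The tray moved about 7 mm partway through, pile and all, so I placed the last slide to match its new position.

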